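# Rehang the press guard and latch it to the first click

## Task

Put the guard door back on the cap press: take it out of the slanted rack, stand it upright, lower it gently so that both hinge knuckles go fully down on their pins with the door shut, and let go. Then turn the T-handle clockwise until the latch tongue bears on the door, carry on to the first click of its torque clutch, stop there before a second click, and let go. Do not disturb the solder reel, the bottle or the screwdriver.

Things in the scene. Friction and masses are not known exactly. Their poses are not given: they have to be found in the camera images.
- door_center (a point): Centre of the loose guard door: white steel frame with clear window, 200 wide (y), 170 high (z), 12 mm thick (x), about 0.4 kg. Its x axis points from front to back, y to the hinge side, z up. The top rail spans z +53 to +85 mm from here over the full width: the place to grip. The door starts leaning 30 deg (top towards the robot) in the rack.
- knuckle_low (a point): Centre of the lower face of the door's lower hinge knuckle: steel tube, 22 mm outside, 12.5 mm bore, 28 mm long, axis along door z. From door_center: x 0, y +112, z -65 mm.
- knuckle_high (a point): The same for the upper knuckle: from door_center x 0, y +112, z +40 mm.
- pin_low (a point): Lower hinge pin of the press: the centre of the shoulder on which the lower knuckle comes to rest, 52 mm above the bench. The pin stands up 26 mm from here: 10 mm thick for 15 mm, then tapering to a 2.4 mm tip. Axes as the press.
- pin_high (a point): The same for the upper pin, straight above, shoulder 157 mm above the bench.
- seat (a point): The point where door_center must come (hung and shut), 117 mm above the bench. Then the door's axes are those of the press: x from front to back, y to the hinge side, z up. Its top edge is then 202 mm above the bench. The two pins stand in one line, so the door has to come in level from the front, upright, raised 30 to 50 mm above this point, and then go straight down.
- t_handle (a point): Centre of the black T-handle's grip bar: 86 long (along its y), 16 wide (x), 24 mm high, 246 mm above the bench, on a neck 16 mm thick and 20 mm long over the clutch. It turns about the vertical axis through this point and at the start points roughly forward; turning it clockwise to the first click takes about 1.7 to 2.0 rad in all. From press: x -14, y -135 mm.
- spindle (a joint): Turn of the latch spindle, rad, clockwise from above positive. It starts at 0 to 0.25 with the flat steel tongue pointing forward, clear of the door's way by 10 mm. Near 1.45 the tongue (reaching 50 mm from its axis, 152 to 166 mm above the bench) lies about parallel to the shut door and bears on the front of its free edge; without a door the hard stop is at 1.6. Friction 0.12 N m: it stays where it is left.
- clutch (a joint): Slip of the T-handle ahead of the spindle, rad, clockwise from above positive. 0 until the tongue is stopped; then at about 0.45 N m it slips, with less and less resistance, over a cam pin at 0.25 and snaps on to 0.50: that is the first click. The next pin (second click) is at 0.75. Let go anywhere between the pins it settles at 0.50; let go below 0.25 it falls back to 0.
- press: Bench-top crimping press, grey, base 320 x 330 x 22 mm, 315 mm high at the back. Origin on the bench under the middle of the shut door; x from front (robot side) to back, y to the hinge post, z up. The column and head lie more than 110 mm behind the door.
- rack: Dark sheet-steel rack, fixed. Slot 16 mm wide between two parallel 170 mm long sheets, leaning 30 deg from vertical, top towards -x of the rack (the robot). The sheet under the door reaches 101 mm and the one behind it 46 mm up from the door's lower edge, measured along the slope. Origin on the bench 18 mm below the slot's floor; y along the slot. A fixed foam tray of lamp bodies, 92 mm high, stands some way behind it.
- reel: Solder reel, 66 mm across, 48 mm high, standing on the bench; origin under its centre. Leave it alone.
- flux: Amber bottle, 56 mm across, 130 mm high; origin under its centre. Leave it alone.
- driver: Screwdriver, 180 mm long, lying on the bench. Leave it alone.
Mind the look-alikes: they are no part of the job. There is more than one size of the part that bears door_center; the job needs the larger.

How it is judged:
On the way, in this order (a step that is already met when the one before it is completed fails the run):
1. the door hangs by both knuckles fully down on their pins, let go (distance between knuckle_low and pin_low below 0.005 m and distance between knuckle_high and pin_high below 0.005 m and contact force between the fingers and door below 0.2 N), for 0.2 s.
2. with the tongue across the shut door, the clutch clicks once (value of joint spindle above 1.35 rad and value of joint clutch above 0.3 rad), for 0.05 s.
At the end, for the whole second after the job is handed in: Both knuckles within 5 mm of their shoulders, the door shut (within 0.08 rad) and at rest, the tongue across it (spindle above 1.35 rad), the clutch resting one click on (0.4 to 0.6 rad), everything let go (distance between knuckle_low and pin_low below 0.005 m and distance between knuckle_high and pin_high below 0.005 m and angle between the x axis of door_center and the x axis of press, either way round below 0.08 rad and value of joint spindle above 1.35 rad and value of joint clutch between 0.4 and 0.6 rad and linear speed of door below 0.02 m/s); the robot touches nothing.
It fails at once if the door is dropped down its pins instead of lowered (over 0.3 m/s) (horizontal distance between knuckle_low and pin_low below 0.004 m and distance between knuckle_low and pin_low between 0.005 and 0.026 m and linear speed of door above 0.3 m/s).
It fails at once if the clutch goes on to a second click (slip over 0.73 rad) (value of joint clutch above 0.73 rad).
It fails at once if the door is slammed against the press (over 60 N) (contact force between door and press above 60 N).
It fails at once if the solder reel, the bottle or the screwdriver is shifted by more than 30 mm (distance of any of reel, flux, driver from where it was at the start of the episode above 0.03 m).
It also fails if it takes over 69 s, if anything falls off the work surface, if the arm or the gripper's body presses on something with over 40 N, if the wrist force passes 120 N, or if a joint passes its speed limit or range.

## Robot

A 6-joint arm with a two-finger parallel gripper is mounted at the origin on the work surface. World frame = base frame: x ahead of the robot, y to its left, z up, the work surface at z = 0. Lengths are in m, angles in rad, forces in N, time in s.
With the tool pointing down it reaches from about 0.25 to 0.725 m from the base axis. Payload 4 kg.
Tool frame: the origin (TCP) lies on the centre line of the jaws, within the pads' length; the fingertips stand 17 mm ahead of it and the grasp point (between the pads) lies 2 mm behind it; z points along the fingers, x is the direction in which the jaws open and shut, and the axes are right-handed (so a half turn about z gives the same grasp; the last joint's range is limited). The gripper opens to 85 mm and grips with 20 to 120 N. Pads are 22 mm wide; open, the fingers measure 114 mm over their backs; the gripper's body (76 mm by 85 mm) begins 54 mm behind the grasp point. The pads swing forward as they close: fully open they stand 13 mm farther back than shut.
Start: joints at [1.135, 0.241, 0.005, 1.335, 0, 1.571], TCP at [0.211, 0.453, 0.248] pointing down, gripper open.
Joint ranges: [-2.72, 2.72], [-1.05, 1.87], [-1.09, 1.28], [-1.99, 2.15], [-1.42, 1.44], [-3.14, 3.14]. Speed limits (rad/s): [2.79, 2.79, 3.14, 3.14, 3.14, 3.14].

## Interface

Orientations are given as a unit quaternion [x, y, z, w].
In Python, from workcell import bot gives the robot as it stands.
- The arm moves only by the tool jog_arm, never from a script. Its arguments are lists of equal length, an entry for each row: "jaw": the closure, from 0 (fully open) to 1 (shut); "linear": the shift along the tool's x, y, z in m, a list of three; "delta_rot": the turn, a rotation vector about the tool's x, y, z in degrees, a list of three. A call has exactly 8 rows; each row is the pose to reach, as a shift and turn from the pose commanded when the call began, along the tool's axes at that moment; what a row does not reach only later rows make up. A row lasts 1/12 s, in which the tool goes at most 41.7 mm and 7.16 degrees, less where a joint would pass 70% of its speed; a pose out of reach is approached as far as the arm can. A call with a gripper value outside its range is refused whole. The fingers move at their own pace and stop on an object; the grip force is fixed at half the most. Time passes only in rows, so rows that repeat a pose let the fingers close, or fill a call up. It gives the time, the measured TCP pose, the force and the opening at its end, in the units of the state.
- bot.get_obs(): the state, without advancing time (a new reading comes with each control period).
- bot.camera(name): name is "scene" or "top" or "wrist"; returns (picture, depth): 400x640x3 uint8, red, green, blue; 400x640 float32, m along the optical axis (not along the pixel's ray), 0 where there is no reading.
- bot.calibration(name): a dict with "fovy" (degrees; the focal length in pixels is half the picture's height over the tangent of half this angle, whatever the lens; pixels are square), "cx", "cy" (the principal point, pixels), "origin" and "orientation" of the camera in the world. Camera axes: x right, y down, z forward; pixel columns grow to the right and rows downward; lengths in m; the calibration is good to about 2 mm. A picture is of the moment at which its call begins: read the wrist's pose just before it. calibration takes no time and is no camera call; for the wrist camera it gives the pose at the moment of the call.
- bot.job_done(): hands the job in, once; it reports no verdict.
The state is a dict: "clock": time; "joint_pos": joint angles; "joint_vel": joint speeds; "tau": joint torques, N m; "eef_pos": TCP position; "tool_rot": TCP orientation; "ft_force": force on the tool from outside, world axes, zero at the start; "ft_torque": the same for the moment, N m; "grip_width": finger opening in m.
Only numpy, scipy, OpenCV 4.12 (cv2) and the standard library are available. Lean on these libraries where they do the work, as an engineer would, in place of code of your own. Each camera call takes 0.05 s, during which the arm holds its last target.

## Working session

There is one attempt and no reset: what is moved stays moved. The work goes in short steps, Python scripts to look and compute and a tool call to move; the robot and the scene stay as the last step left them, time stands still between calls to the robot, and variables do not carry over. Pictures are saved under pics/ and viewed, and the job is handed in when it is done.

Besides the shell and the picture viewer there is one more tool, called after "Request:" as a command line: name --argument value ..., lists and objects as JSON in quotes. jog_arm: Moves the arm, as the interface text tells. Its arguments: {"type":"object","properties":{"jaw":{"type":"array","items":{"type":"number"}},"linear":{"type":"array","items":{"type":"array","items":{"type":"number"}}},"delta_rot":{"type":"array","items":{"type":"array","items":{"type":"number"}}}},"required":["jaw","linear","delta_rot"]}

```bash
mkdir -p pics; ls; cat > h.py <<'E'
import numpy as np, cv2, pickle
from scipy.spatial.transform import Rotation as R
from workcell import bot
def snap(name,tag):
    c=bot.calibration(name); im,d=bot.camera(name)
    cv2.imwrite(f'pics/{tag}.png',im[:,:,::-1]); pickle.dump((c,im,d),open(f'pics/{tag}.pkl','wb')); return c,im,d
def load(tag): return pickle.load(open(f'pics/{tag}.pkl','rb'))
def cloud(c,d):
    f=200/np.tan(np.radians(c['fovy'])/2); v,u=np.mgrid[0:400,0:640]
    P=np.stack([(u-c['cx'])/f*d,(v-c['cy'])/f*d,d],-1)
    return P@R.from_quat(c['orientation']).as_matrix().T+np.array(c['origin'])
def proj(c,p):
    f=200/np.tan(np.radians(c['fovy'])/2)
    q=(np.atleast_2d(p)-np.array(c['origin']))@R.from_quat(c['orientation']).as_matrix()
    return np.c_[q[:,0]/q[:,2]*f+c['cx'],q[:,1]/q[:,2]*f+c['cy']]
E
python3 - <<'E'
from h import *
print(bot.get_obs())
for n in ['scene','top','wrist']:
    c,im,d=snap(n,n+'0'); print(n,c)
E
```

```text
pics
{'clock': 0.0, 'joint_pos': array([ 1.13499068e+00,  2.41456997e-01,  3.72145886e-03,  1.33520050e+00,
       -1.15208824e-05,  1.57080968e+00]), 'joint_vel': array([-0.00093495,  0.00167709,  0.0007002 ,  0.00159722,  0.00193228,
       -0.00106026]), 'tau': array([-1.25693066e-03, -3.72315288e+01,  2.52409405e+01,  1.70895708e-02,
       -2.64755972e-04,  9.74705074e-06]), 'eef_pos': array([0.21082096, 0.45272155, 0.24738988]), 'tool_rot': array([ 8.43253030e-01,  5.37515752e-01, -8.99053456e-04,  5.79932821e-04]), 'ft_force': array([-0.14795279, -0.14432289, -0.31560386]), 'ft_torque': array([ 0.01626185, -0.06000031,  0.01005202]), 'grip_width': 0.08534758863402356}
scene {'fovy': 53.10661713221027, 'cx': 316.86702451725137, 'cy': 202.76110188533846, 'origin': array([ 1.02538498, -0.69279121,  0.80170946]), 'orientation': array([ 0.85072725,  0.28173815, -0.13415925, -0.4229516 ])}
top {'fovy': 43.511868040290224, 'cx': 313.111894721649, 'cy': 196.54870435163872, 'origin': array([0.36774647, 0.0058934 , 1.43719178]), 'orientation': array([ 0.70653424, -0.70521518,  0.04039336, -0.04300337])}
wrist {'fovy': 65.52912674390443, 'cx': 316.1734223017905, 'cy': 205.1837952546122, 'origin': array([0.14022483, 0.48502293, 0.37308189]), 'orientation': array([0.83310784, 0.53085218, 0.08259271, 0.13155128])}
```

View pics/scene0.png

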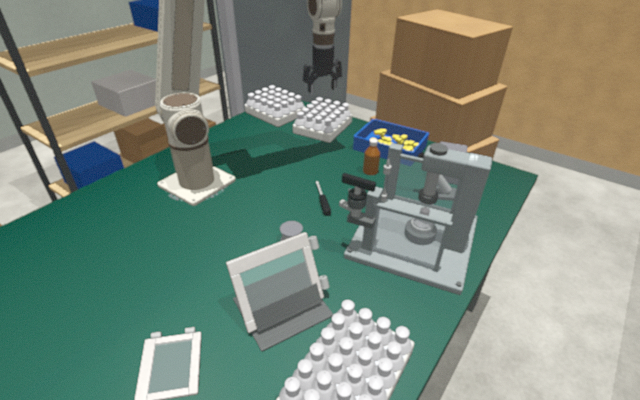

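View pics/top0.png

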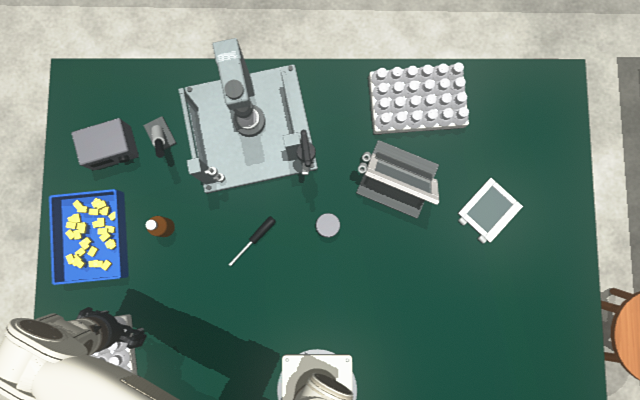

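View pics/wrist0.png

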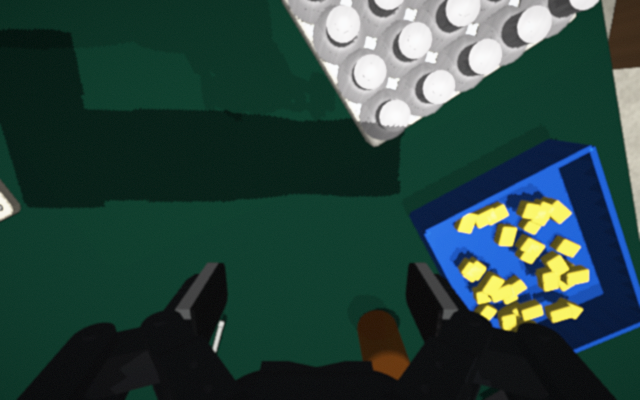

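Candidates. Doors: one in the rack at top-view (400,178) and scene (278,280), and a small one lying flat at top (490,210). T-handles: one on the press at top (305,150), and a separate stand at (158,138). By the description I want the racked door and the press handle. I'll check both with crops and sizes.

```bash
python3 - <<'E'
from h import *
c,im,d=load('top0'); P=cloud(c,d)
cs,ims,ds=load('scene0'); Q=cloud(cs,ds)
def crop(im,a,b,k,t): cv2.imwrite(f'pics/{t}.png',cv2.resize(im[b[0]:b[1],a[0]:a[1],::-1],None,fx=k,fy=k,interpolation=cv2.INTER_CUBIC))
crop(im,(340,460),(120,230),6,'ct_door'); crop(im,(165,325),(30,200),4,'ct_press')
crop(ims,(215,345),(220,350),5,'cs_door'); crop(ims,(330,500),(135,295),4.5,'cs_press')
for n,(u,v) in dict(table=(300,300),reel=(328,225),bottle=(158,227),small=(490,210),thand=(305,150),rail=(400,182)).items(): print(n,P[v,u].round(3))
for n,(u,v) in dict(reel=(291,228),thand=(358,183)).items(): print('s',n,Q[v,u].round(3))
E
```

```text
table [ 0.244  0.048 -0.001]
reel [ 0.453 -0.03   0.045]
bottle [0.444 0.425 0.101]
small [ 0.499 -0.494  0.01 ]
thand [0.62  0.03  0.259]
rail [ 0.558 -0.214  0.153]
s reel [ 0.457 -0.033  0.049]
s thand [0.632 0.021 0.248]
```

View pics/ct_door.png

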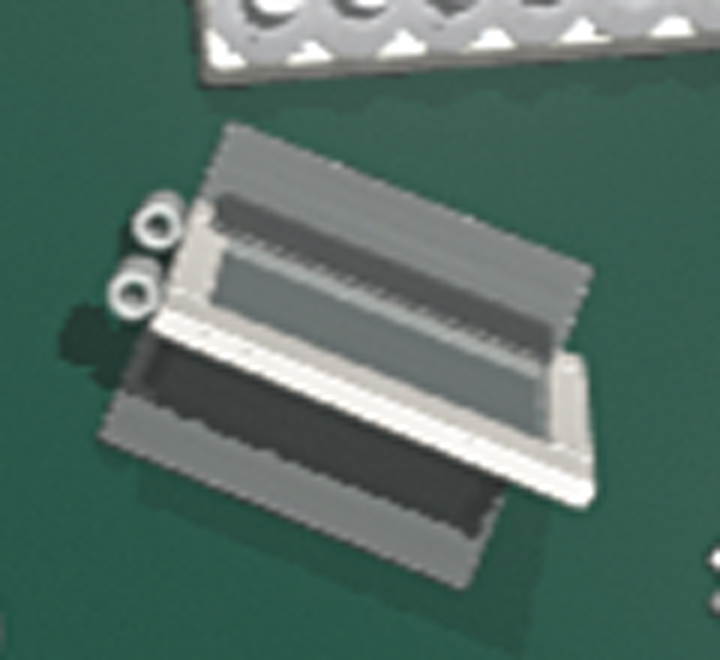

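View pics/ct_press.png

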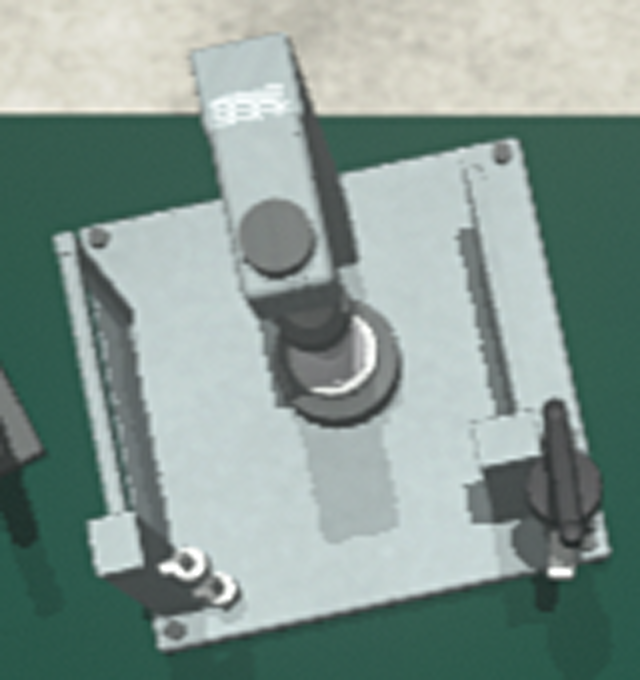

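View pics/cs_door.png

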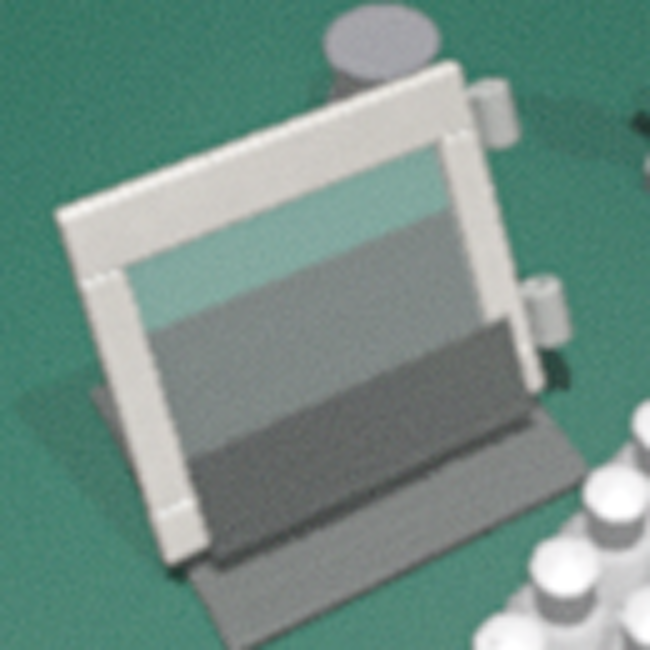

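View pics/cs_press.png

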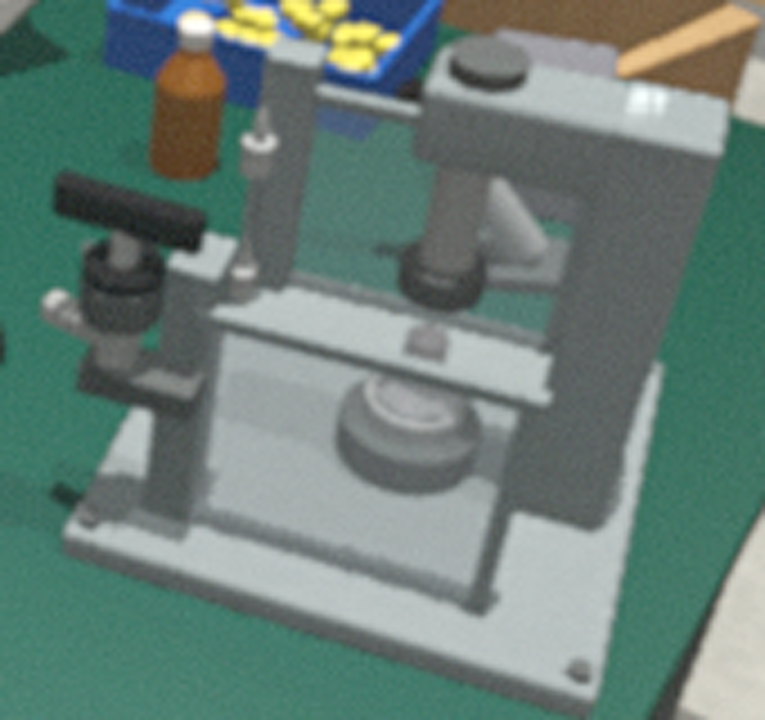

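The crops confirm it. The racked door is 200 mm class with its two knuckles on the +y side, and the press handle sits on its clutch and tongue. Next: coarse poses, then a close wrist view of each.

```bash
cat >> h.py <<'E'
def tri(obs):
    A=[];b=[]
    for c,(u,v) in obs:
        f=200/np.tan(np.radians(c['fovy'])/2)
        r=R.from_quat(c['orientation']).as_matrix()@np.array([(u-c['cx'])/f,(v-c['cy'])/f,1]); r/=np.linalg.norm(r)
        M=np.eye(3)-np.outer(r,r); A.append(M); b.append(M@np.array(c['origin']))
    p=np.linalg.lstsq(np.vstack(A),np.hstack(b),rcond=None)[0]
    return p
_cmdfile='cmd.pkl'
def delta(tp,tR,frm=None):
    """jog needed from present (or given) pose to target pos tp, rot matrix tR"""
    o=bot.get_obs() if frm is None else None
    p,q=(o['eef_pos'],R.from_quat(o['tool_rot'])) if frm is None else frm
    l=q.inv().apply(np.array(tp)-p); w=(q.inv()*R.from_matrix(tR)).as_rotvec(degrees=True)
    return l.round(4),w.round(2)
def toolR(yaw,lean):
    """tool for door pose: door Rz(yaw)*Ry(-lean); tool x=door x, y=-door y, z=-door z"""
    D=R.from_euler('z',yaw)*R.from_euler('y',-lean)
    return D.as_matrix()@np.diag([1,-1,-1])
E
python3 - <<'E'
from h import *
ct=load('top0')[0]; cs=load('scene0')[0]
t=lambda x,y:(340+x/6-.5,120+y/6-.5); s=lambda x,y:(215+x/5-.5,220+y/5-.5)
tp=lambda x,y:(165+x/4-.5,30+y/4-.5); sp=lambda x,y:(330+x/4.5-.5,135+y/4.5-.5)
for n,a,b in [('railL',t(170,305),s(458,65)),('railR',t(598,478),s(60,213)),('knHi',t(133,292),s(493,85)),('knLo',t(158,222),s(540,282))]:
    print(n,tri([(ct,a),(cs,b)]).round(4))
for n,a,b in [('pinHtip',tp(191,551),sp(263,110)),('pinLtip',tp(224,580),sp(243,235)),('hA',tp(556,408),sp(190,230)),('hB',tp(573,535),sp(70,192))]:
    print(n,tri([(ct,a),(cs,b)]).round(4))
C=np.array([0.56,-0.20,0.10]); yaw=np.radians(-22.5);T=toolR(yaw,np.radians(30))
top=C+T@np.array([0,0,-.085]); tgt=top+T@np.array([0,0,-.16])
print(top,tgt,delta(tgt,T))
E
```

```text
railL [ 0.5863 -0.1293  0.1682]
railR [ 0.5106 -0.3108  0.1708]
knHi [ 0.5956 -0.1149  0.1499]
knLo [ 0.6431 -0.1362  0.061 ]
pinHtip [0.5907 0.2668 0.183 ]
pinLtip [0.5889 0.265  0.0819]
hA [0.6659 0.0329 0.2479]
hB [0.5907 0.0242 0.2462]
[ 0.52073512 -0.18373595  0.17361216] [ 0.44682476 -0.15312128  0.31217622] (array([-0.4498,  0.4697, -0.0638]), array([-22.8 ,  23.95,  85.38]))
```

```bash
python3 - <<'E'
from h import *
T=toolR(np.radians(-22.5),np.radians(30)); top=np.array([.546,-.22,.167]); tgt=top-.15*T[:,2]
print(tgt,delta(tgt,T))
E
```

```text
[ 0.47670904 -0.19129874  0.29690381] (array([-0.4718,  0.5129, -0.0485]), array([-22.8 ,  23.95,  85.38]))
```

Request:
jog_arm --jaw '[0,0,0,0,0,0,0,0]' --linear '[[-0.03,0.03,-0.02],[-0.06,0.06,-0.04],[-0.09,0.09,-0.05],[-0.12,0.12,-0.05],[-0.15,0.15,-0.05],[-0.18,0.18,-0.05],[-0.21,0.21,-0.05],[-0.235,0.24,-0.05]]' --delta_rot '[[-1.8,1.9,6.8],[-3.5,3.7,13.1],[-5.2,5.5,19.7],[-7,7.4,26.3],[-8.8,9.2,32.8],[-10.5,11,39.4],[-12.3,12.9,46],[-13.7,14.4,51.2]]'

```text
clock: 0.82
eef_pos: [0.3238, 0.1481, 0.2981]
tool_rot: [0.979, 0.113, 0.165, 0.032]
ft_force: [1.3, -0.6, 0.6]
grip_width: 0.0852
```

```bash
python3 - <<'E'
from h import *
T=toolR(np.radians(-22.5),np.radians(30)); top=np.array([.546,-.22,.167]); tgt=top-.15*T[:,2]
print(bot.get_obs()['eef_pos'],bot.get_obs()['joint_pos'],delta(tgt,T))
E
```

```text
[0.32384937 0.14811431 0.29810392] [ 0.59594406 -0.28392606 -0.42722366  1.16029224 -0.20810016  1.90966591] (array([0.0618, 0.3621, 0.0604]), array([-9.16,  9.42, 33.93]))
```

Request:
jog_arm --jaw '[0,0,0,0,0,0,0,0]' --linear '[[0.008,0.045,0.008],[0.016,0.09,0.015],[0.024,0.14,0.023],[0.032,0.185,0.03],[0.04,0.23,0.038],[0.048,0.28,0.047],[0.056,0.325,0.054],[0.062,0.362,0.06]]' --delta_rot '[[-1.1,1.2,4.2],[-2.3,2.4,8.5],[-3.4,3.5,12.7],[-4.6,4.7,17],[-5.7,5.9,21.2],[-6.9,7.1,25.4],[-8,8.2,29.7],[-9.2,9.4,33.9]]'

```text
clock: 1.48
eef_pos: [0.4625, -0.1557, 0.2974]
tool_rot: [0.947, -0.189, 0.254, 0.051]
ft_force: [1.2, 0.0, 0.8]
grip_width: 0.0852
```

Request:
jog_arm --jaw '[0,0,0,0,0,0,0,0]' --linear '[[0,0.01,0],[0,0.01,0],[0,0.01,0],[0,0.01,0],[0,0.01,0],[0,0.01,0],[0,0.01,0],[0,0.01,0]]' --delta_rot '[[0,0,0],[0,0,0],[0,0,0],[0,0,0],[0,0,0],[0,0,0],[0,0,0],[0,0,0]]'

```text
clock: 2.15
eef_pos: [0.459, -0.1617, 0.2977]
tool_rot: [0.948, -0.186, 0.253, 0.051]
ft_force: [0.4, 0.7, -0.1]
grip_width: 0.0851
```

```bash
python3 - <<'E'
from h import *
o=bot.get_obs();print(o['eef_pos'],o['tool_rot'],o['joint_pos'].round(3))
T=toolR(np.radians(-22.5),np.radians(30)); top=np.array([.546,-.22,.167]); tgt=top-.15*T[:,2]
print(delta(tgt,T))
snap('wrist','w1')
E
```

```text
[ 0.45899634 -0.16171492  0.29765642] [ 0.94806354 -0.18575433  0.25318859  0.05065962] [-0.317 -0.177 -0.436  0.791 -0.037  1.631]
(array([0.0235, 0.0207, 0.0144]), array([-0.05,  0.07,  0.32]))
```

View pics/w1.png

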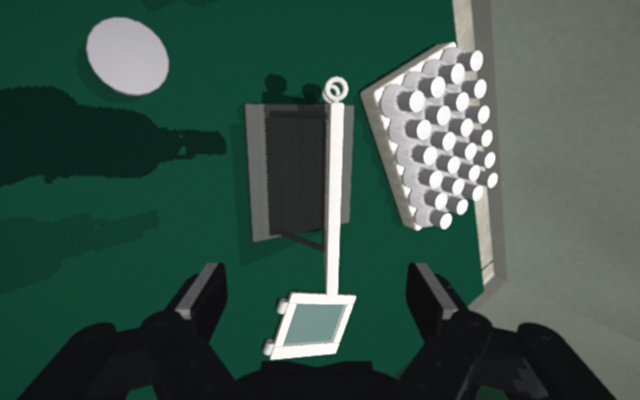

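Edge-on view: the door's top edge runs along column ≈335, rows 102–295, and the knuckles are at (337,88). Next I'll measure the top edge in world coordinates and in the tool frame.

```bash
python3 - <<'E'
from h import *
c,im,d=load('w1'); P=cloud(c,d); g=im.min(2)
for v in range(100,300,20):
    row=np.where(g[v,310:360]>150)[0]+310
    print(v,row.min(),row.max(), [P[v,u].round(4).tolist() for u in (row.min()+2,int(row.mean()),row.max()-2)])
o=(np.array([0.45899634,-0.16171492,0.29765642]),R.from_quat([0.94806354,-0.18575433,0.25318859,0.05065962]))
print(c['origin'],o[1].inv().apply(c['origin']-o[0]))
k=np.zeros((400,640),bool);k[100:292,320:350]=g[100:292,320:350]>150
q=P[k]; q=q[(q[:,2]>.12)]
t=o[1].inv().apply(q-o[0]); print(len(t),np.percentile(t,[1,5,25,50,75,95,99],axis=0).round(4))
A=np.polyfit(t[:,1],t[:,0],1);print('slope deg',np.degrees(np.arctan(A[0])),A, np.polyfit(t[:,1],t[:,2],1))
E
```

```text
100 326 339 [[0.6351, -0.1439, 0.0574], [0.5867, -0.1255, 0.1473], [0.5904, -0.1271, 0.1497]]
120 331 343 [[0.5717, -0.138, 0.1637], [0.5755, -0.1396, 0.164], [0.5781, -0.1407, 0.1663]]
140 330 342 [[0.5649, -0.1544, 0.1628], [0.5678, -0.1555, 0.1648], [0.5711, -0.157, 0.1659]]
160 330 342 [[0.5583, -0.1716, 0.1627], [0.5607, -0.1723, 0.1658], [0.5636, -0.1735, 0.1677]]
180 329 341 [[0.5505, -0.1891, 0.1625], [0.5532, -0.19, 0.1651], [0.5567, -0.1917, 0.1661]]
200 329 340 [[0.5427, -0.2071, 0.1637], [0.5458, -0.209, 0.1636], [0.5485, -0.2097, 0.1665]]
220 328 340 [[0.5344, -0.2261, 0.1633], [0.5383, -0.2286, 0.1635], [0.541, -0.2291, 0.1667]]
240 328 339 [[0.5268, -0.247, 0.1624], [0.529, -0.2475, 0.1646], [0.5324, -0.2491, 0.1663]]
260 327 338 [[0.5175, -0.2672, 0.1627], [0.5198, -0.268, 0.1646], [0.5234, -0.2699, 0.166]]
280 327 338 [[0.5089, -0.2895, 0.1626], [0.5112, -0.2898, 0.1649], [0.5147, -0.2914, 0.1668]]
[ 0.43129123 -0.06622611  0.40634674] [ 0.00080134 -0.07772336 -0.12513076]
2314 [[ 0.0121 -0.0793  0.1623]
 [ 0.0131 -0.0742  0.163 ]
 [ 0.0154 -0.0426  0.1638]
 [ 0.0184  0.0021  0.1643]
 [ 0.0214  0.0529  0.1648]
 [ 0.0238  0.1001  0.1657]
 [ 0.0246  0.11    0.1676]]
slope deg -0.4112265722568916 [-0.00717738  0.01841158] [0.0286154  0.16292617]
```

```bash
python3 - <<'E'
from h import *
T=toolR(np.radians(-23),np.radians(30))
o=bot.get_obs(); q=R.from_quat(o['tool_rot'])
topc=o['eef_pos']+q.apply([.0184,.0195,.1643]); print(topc)
print(delta(topc-.05*T[:,2],T), delta(topc+.012*T[:,2],T))
E
```

```text
[ 0.5421467  -0.21722971  0.16446408]
(array([0.0183, 0.0192, 0.1143]), array([-0.29,  0.07,  0.73])) (array([0.0184, 0.0196, 0.1763]), array([-0.29,  0.07,  0.73]))
```

Request:
jog_arm --jaw '[0,0,0,0,0,0,0,0]' --linear '[[0.009,0.01,0.02],[0.018,0.0195,0.04],[0.018,0.0195,0.07],[0.018,0.0195,0.1],[0.018,0.0195,0.115],[0.018,0.0195,0.12],[0.018,0.0195,0.12],[0.018,0.0195,0.12]]' --delta_rot '[[-0.3,0.1,0.7],[-0.3,0.1,0.7],[-0.3,0.1,0.7],[-0.3,0.1,0.7],[-0.3,0.1,0.7],[-0.3,0.1,0.7],[-0.3,0.1,0.7],[-0.3,0.1,0.7]]'

```text
clock: 2.87
eef_pos: [0.5214, -0.2092, 0.203]
tool_rot: [0.946, -0.193, 0.254, 0.052]
ft_force: [0.4, 1.6, 0.3]
grip_width: 0.0851
```

```bash
python3 - <<'E'
from h import *
T=toolR(np.radians(-23),np.radians(30))
topc=np.array([ 0.5421467,-0.21722971,0.16446408])
print(delta(topc+.012*T[:,2],T))
snap('wrist','w2')
E
```

```text
(array([-0.    , -0.0008,  0.0565]), array([ 0.04, -0.03, -0.01]))
```

View pics/w2.png

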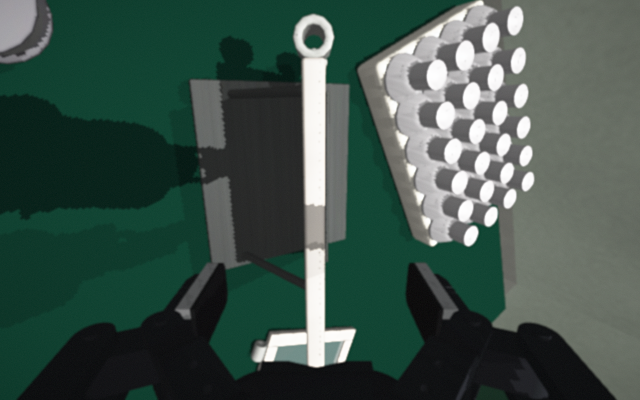

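The door edge is centred between the pads (columns ≈303–327, pad midline ≈317). I'll go in and close.

Request:
jog_arm --jaw '[0,0,0,0.3,0.7,1,1,1]' --linear '[[0,0,0.025],[0,0,0.045],[0,0,0.057],[0,0,0.057],[0,0,0.057],[0,0,0.057],[0,0,0.057],[0,0,0.057]]' --delta_rot '[[0,0,0],[0,0,0],[0,0,0],[0,0,0],[0,0,0],[0,0,0],[0,0,0],[0,0,0]]'

```text
clock: 3.58
eef_pos: [0.5478, -0.2207, 0.1547]
tool_rot: [0.946, -0.193, 0.255, 0.052]
ft_force: [-0.2, -0.0, 0.6]
grip_width: 0.0256
```

Request:
jog_arm --jaw '[1,1,1,1,1,1,1,1]' --linear '[[0,0,0],[0,0,0],[0,0,0],[0,0,0],[0,0,0],[0,0,-0.003],[0,0,-0.006],[0,0,-0.01]]' --delta_rot '[[0,0,0],[0,0,0],[0,0,0],[0,0,0],[0,0,0],[0,0,0],[0,0,0],[0,0,0]]'

```text
clock: 4.25
eef_pos: [0.5424, -0.2184, 0.1615]
tool_rot: [0.947, -0.193, 0.253, 0.052]
ft_force: [2.0, -0.7, -3.0]
grip_width: 0.0109
```

```bash
python3 - <<'E'
from h import *
o=bot.get_obs(); print(o['eef_pos'],o['ft_force'],o['ft_torque'],o['grip_width'],o['joint_pos'].round(2))
T=toolR(np.radians(-23),np.radians(30));print(delta(o['eef_pos'],T))
E
```

```text
[ 0.54244899 -0.21836656  0.16145621] [ 1.9898383  -0.74898964 -3.00184501] [0.12936021 0.50185756 0.06611375] 0.01086934566941552 [-0.38  0.15 -0.5   0.4  -0.01  1.59]
(array([0., 0., 0.]), array([ 0.05,  0.05, -0.02]))
```

Request:
jog_arm --jaw '[1,1,1,1,1,1,1,1]' --linear '[[0,0,-0.01],[0,0,-0.025],[0,0,-0.045],[0,0,-0.065],[0,0,-0.085],[0,0,-0.105],[0,0,-0.125],[0,0,-0.14]]' --delta_rot '[[0,0,0],[0,0,0],[0,0,0],[0,0,0],[0,0,0],[0,0,0],[0,0,0],[0,0,0]]'

```text
clock: 4.92
eef_pos: [0.4767, -0.1904, 0.2841]
tool_rot: [0.947, -0.193, 0.253, 0.052]
ft_force: [0.7, 0.3, -2.9]
grip_width: 0.0113
```

```bash
python3 - <<'E'
from h import *
o=bot.get_obs(); print(o['eef_pos'],o['ft_force'],o['ft_torque'],o['grip_width'],o['joint_pos'].round(2))
T=toolR(np.radians(-23),np.radians(0));
print(delta(np.array([.50,-.15,.36]),T))
snap('wrist','w3');snap('scene','s3');snap('top','t3')
E
```

```text
[ 0.47669083 -0.1904056   0.2841499 ] [ 0.6891068   0.28262876 -2.93658432] [0.27890263 0.7947901  0.02501724] 0.011313111779051614 [-0.37 -0.11 -0.42  0.74 -0.02  1.6 ]
(array([ 0.0428, -0.0463, -0.0629]), array([  0.04, -29.95,  -0.05]))
```

View pics/w3.png

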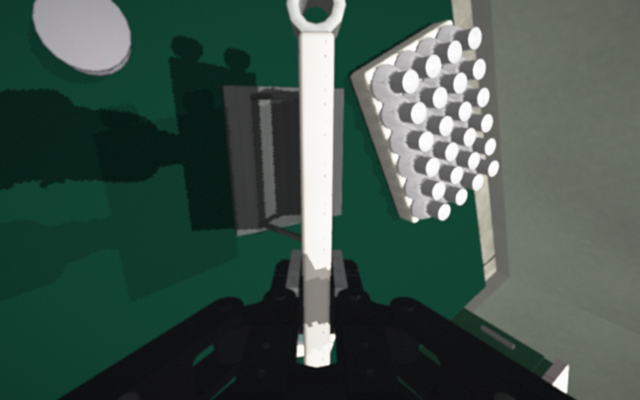

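View pics/s3.png

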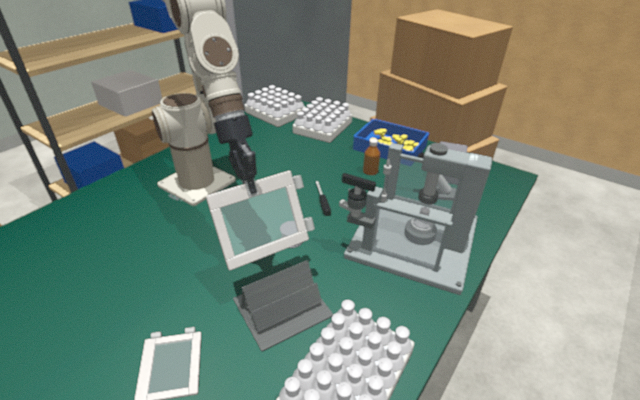

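The door is held square: both knuckle bores look coaxial in the wrist view at (316,8), and the top edge is straight along column 317. Now I'll refine the press pose from the first top and scene clouds.

```bash
python3 - <<'E'
from h import *
c,im,d=load('top0'); P=cloud(c,d); cs,ims,ds=load('scene0'); Q=cloud(cs,ds)
print('table z', np.median(P[250:300,330:400,2]), 'noise',P[250:300,330:400,2].std())
m=(abs(P[...,2]-.022)<.008); sub=np.zeros_like(m); sub[55:200,170:330]=m[55:200,170:330]
n,l,s,_=cv2.connectedComponentsWithStats(sub.astype(np.uint8)); i=1+np.argmax(s[1:,4]); q=P[l==i]
hull=cv2.convexHull(q[:,:2].astype(np.float32)); print(s[i],cv2.minAreaRect(hull),q[:,2].mean())
ang=[]
h=hull[:,0]
for a,b in zip(h,np.roll(h,-1,0)):
    L=np.linalg.norm(b-a)
    if L>.05: print(a.round(4),b.round(4),L.round(3),np.degrees(np.arctan2(*(b-a)[::-1])).round(2))
# handle
for nm,PP in (('top',P),('scene',Q)):
    k=(PP[...,2]>.228)&(PP[...,2]<.27)&(abs(PP[...,0]-.63)<.07)&(abs(PP[...,1]-.03)<.05)
    w=PP[k]; print(nm,len(w),np.percentile(w,[2,50,98],axis=0).round(4).tolist(), cv2.minAreaRect(w[:,:2].astype(np.float32)))
# post/pins top
for z0,z1 in ((.165,.19),(.14,.17)):
    k=(P[...,2]>z0)&(P[...,2]<z1)&(abs(P[...,0]-.59)<.04)&(abs(P[...,1]-.265)<.04); print(np.argwhere(k)[:,::-1].tolist()[:12],P[k].round(3).tolist()[:12])
E
```

```text
table z -0.0004781122542494298 noise 0.11366510900921614
[ 185   67  118  126 7663] ((0.7333744168281555, 0.2143079936504364), (0.321728378534317, 0.285820871591568), 12.61674690246582) 0.021713650847001838
[0.9052 0.1832] [0.8716 0.3325] 0.153 102.66
[0.8518 0.3866] [0.5513 0.32  ] 0.308 -167.5
[0.5517 0.2977] [0.5675 0.219 ] 0.08 -78.63
[0.5675 0.219 ] [0.6041 0.0577] 0.165 -77.19
[0.6239 0.0434] [0.9191 0.1094] 0.303 12.62
top 240 [[0.5837, 0.018, 0.246], [0.6247, 0.0278, 0.2578], [0.6663, 0.0399, 0.2624]] ((0.62596595287323, 0.028631500899791718), (0.086943618953228, 0.01592918112874031), 8.052647590637207)
scene 374 [[0.5873, 0.0153, 0.2317], [0.6307, 0.0226, 0.2502], [0.6703, 0.0358, 0.2587]] ((0.6273489594459534, 0.027146007865667343), (0.08900632709264755, 0.01911686733365059), 6.8779096603393555)
[[201, 160], [201, 161], [202, 161], [202, 162], [201, 163], [202, 163], [202, 164], [202, 165], [203, 165], [202, 166], [203, 166], [203, 167]] [[0.61, 0.296, 0.183], [0.606, 0.295, 0.188], [0.609, 0.296, 0.171], [0.606, 0.295, 0.175], [0.601, 0.294, 0.19], [0.603, 0.295, 0.177], [0.6, 0.294, 0.181], [0.597, 0.294, 0.181], [0.599, 0.293, 0.173], [0.595, 0.294, 0.179], [0.596, 0.294, 0.17], [0.594, 0.293, 0.172]]
[[203, 162], [203, 163], [204, 163], [203, 164], [204, 164], [204, 165], [204, 166], [205, 166], [204, 167], [205, 167], [210, 167], [211, 167]] [[0.609, 0.296, 0.159], [0.605, 0.295, 0.164], [0.609, 0.297, 0.146], [0.603, 0.295, 0.164], [0.605, 0.295, 0.151], [0.602, 0.295, 0.153], [0.599, 0.294, 0.155], [0.601, 0.294, 0.147], [0.596, 0.294, 0.157], [0.598, 0.294, 0.147], [0.596, 0.278, 0.157], [0.597, 0.276, 0.153]]
```

```bash
python3 - <<'E'
from h import *
o=bot.get_obs(); q=R.from_quat(o['tool_rot'])
T2=toolR(np.radians(12.6),0)
for a,p in ((0,[.45,-.19,.33]),(.5,[.43,-.03,.33]),(.8,[.45,.06,.32]),(1,[.475,.133,.30])):
    rv=(q.inv()*R.from_matrix(T2)).as_rotvec()*a
    M=(q*R.from_rotvec(rv)).as_matrix(); print(p,delta(np.array(p),M))
E
```

```text
[0.45, -0.19, 0.33] (array([ 0.0003,  0.0101, -0.0528]), array([0., 0., 0.]))
[0.43, -0.03, 0.33] (array([-0.0697, -0.1293, -0.0935]), array([  4.69, -14.56, -17.41]))
[0.45, 0.06, 0.32] (array([-0.0893, -0.2199, -0.0933]), array([  7.51, -23.3 , -27.85]))
[0.475, 0.133, 0.3] (array([-0.1042, -0.2969, -0.0789]), array([  9.39, -29.12, -34.81]))
```

Request:
jog_arm --jaw '[1,1,1,1,1,1,1,1]' --linear '[[0,0.005,-0.025],[0,0.005,-0.05],[-0.025,-0.035,-0.066],[-0.045,-0.075,-0.08],[-0.06,-0.105,-0.09],[-0.07,-0.13,-0.093],[-0.077,-0.16,-0.093],[-0.083,-0.19,-0.093]]' --delta_rot '[[0,0,0],[0.4,-1.2,-1.4],[1.4,-4.4,-5.2],[2.5,-7.8,-9.3],[3.6,-11,-13.2],[4.7,-14.6,-17.4],[5.6,-17.5,-20.9],[6.6,-20.4,-24.4]]'

```text
clock: 5.73
eef_pos: [0.4435, 0.0318, 0.321]
tool_rot: [0.997, 0.021, 0.076, 0.015]
ft_force: [0.5, 0.0, -3.7]
grip_width: 0.0111
```

```bash
python3 - <<'E'
from h import *
o=bot.get_obs(); print(o['eef_pos'],o['ft_force'],o['grip_width'])
print(delta(np.array([.475,.133,.30]),toolR(np.radians(12.6),0)))
E
```

```text
[0.44353289 0.03183027 0.32098716] [ 0.4629607   0.02652309 -3.70639045] 0.011085363052579312
(array([ 0.0323, -0.1005,  0.0227]), array([  2.71,  -8.44, -10.2 ]))
```

Request:
jog_arm --jaw '[1,1,1,1,1,1,1,1]' --linear '[[0.005,-0.025,0.005],[0.011,-0.05,0.01],[0.019,-0.075,0.015],[0.027,-0.09,0.02],[0.032,-0.1,0.023],[0.032,-0.1,0.023],[0.032,-0.1,0.023],[0.032,-0.1,0.023]]' --delta_rot '[[0.7,-2.1,-2.5],[1.4,-4.3,-5.1],[2,-6.2,-7.5],[2.4,-7.6,-9.2],[2.7,-8.4,-10.2],[2.7,-8.4,-10.2],[2.7,-8.4,-10.2],[2.7,-8.4,-10.2]]'

```text
clock: 6.4
eef_pos: [0.4752, 0.1302, 0.2998]
tool_rot: [0.994, 0.108, 0.001, 0.001]
ft_force: [0.5, -0.3, -3.7]
grip_width: 0.0109
```

```bash
python3 - <<'E'
from h import *
o=bot.get_obs(); print(o['eef_pos'],o['ft_force'],o['grip_width'],o['joint_pos'].round(2))
print(delta(np.array([.475,.133,.30]),toolR(np.radians(12.6),0)))
snap('wrist','w4');snap('scene','s4'); snap('top','t4')
E
```

```text
[0.47516546 0.13018411 0.29983556] [ 0.52212902 -0.26874944 -3.70621768] 0.010925264021679357 [ 0.27  0.21  0.1   1.46 -0.    1.62]
(array([ 0.0004, -0.0028, -0.0002]), array([ 0.08, -0.14, -0.23]))
```

View pics/w4.png

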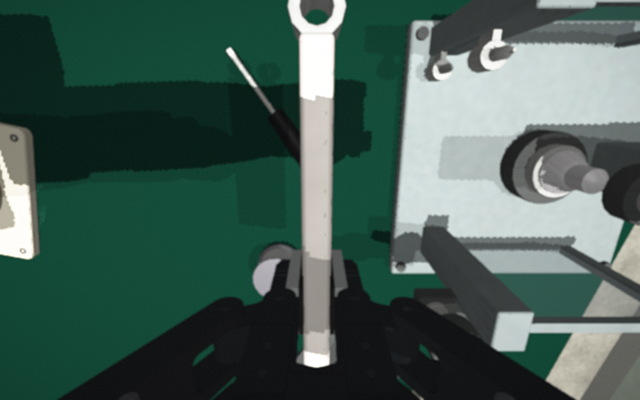

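View pics/s4.png

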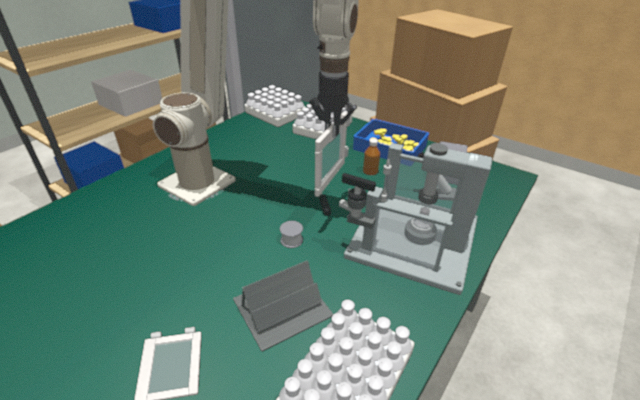

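View pics/t4.png

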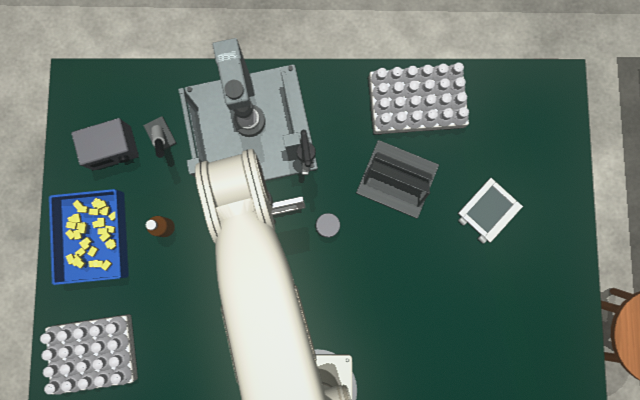

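The wrist view shows the lower pin near (440,68) and the upper near (492,52), with my door's upper knuckle at (317,8). I'll crop the pins.

```bash
python3 - <<'E'
from h import *
c,im,d=load('w4')
cv2.imwrite('pics/w4p.png',cv2.resize(im[15:95,410:530,::-1],None,fx=6,fy=6,interpolation=cv2.INTER_CUBIC))
P=cloud(c,d)
for u,v in ((440,72),(434,75),(490,60),(481,60),(430,72)): print(u,v,P[v,u].round(4))
E
```

```text
440 72 [0.5855 0.2685 0.0544]
434 75 [0.5813 0.2648 0.0507]
490 60 [0.5856 0.2677 0.158 ]
481 60 [0.5792 0.2665 0.1569]
430 72 [0.5783 0.268  0.043 ]
```

View pics/w4p.png

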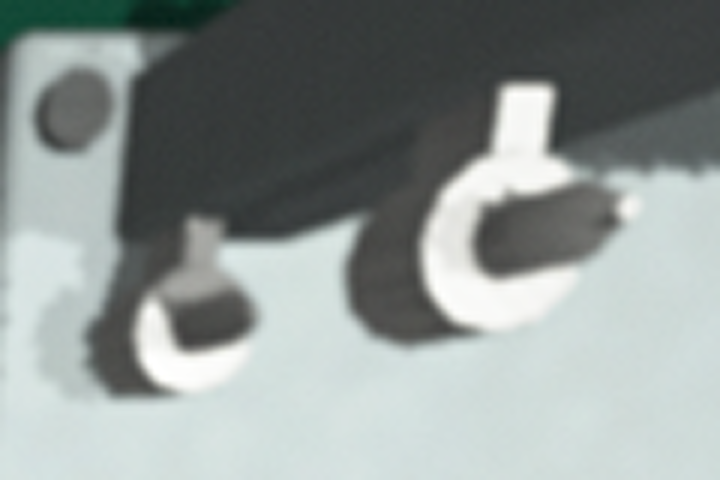

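```bash
cat >> h.py <<'E'
def rayz(c,uv,z):
    f=200/np.tan(np.radians(c['fovy'])/2)
    r=R.from_quat(c['orientation']).as_matrix()@np.array([(uv[0]-c['cx'])/f,(uv[1]-c['cy'])/f,1])
    o=np.array(c['origin']); return o+r*(z-o[2])/r[2]
E
python3 - <<'E'
from h import *
c,im,d=load('w4')
k=lambda x,y:(410+x/6-.5,15+y/6-.5)
print('hiS',rayz(c,k(503,242),.157),'loS',rayz(c,k(196,330),.052))
print('hiT',rayz(c,k(630,207),.183),'loT',rayz(c,k(252,308),.078))
cv2.imwrite('pics/w4k.png',cv2.resize(im[0:110,270:365,::-1],None,fx=6,fy=6,interpolation=cv2.INTER_CUBIC))
P=cloud(c,d); q=R.from_quat(bot.get_obs()['tool_rot']);p=bot.get_obs()['eef_pos']
for v in range(2,280,25):
    r=np.where((im[v,285:350].min(1)>130))[0]+285
    t=q.inv().apply(P[v,r]-p); t=t[(t[:,2]<.03)]; print(v,r.min(),r.max(),np.median(t,0).round(4),t[:,0].min().round(4),t[:,0].max().round(4))
# handle & base from w4? scene pins
E
```

```text
hiS [0.58721974 0.27200121 0.157     ] loS [0.58785473 0.27187822 0.052     ]
hiT [0.58792021 0.27230879 0.183     ] loT [0.58705395 0.2726274  0.078     ]
2 288 345 [ 0.0065 -0.1137  0.0074] -0.0098 0.0109
27 296 337 [ 0.0004 -0.1054  0.007 ] -0.0073 0.008
52 299 334 [ 0.0004 -0.0944 -0.0103] -0.0055 0.0063
77 300 333 [ 0.0004 -0.0867 -0.0103] -0.0053 0.006
102 301 332 [ 0.0004 -0.0786 -0.0104] -0.0051 0.0058
127 302 331 [ 0.0004 -0.0702 -0.0106] -0.0048 0.0056
152 302 331 [ 0.0004 -0.0613 -0.0105] -0.0049 0.0057
177 302 331 [ 0.0004 -0.052  -0.0107] -0.0051 0.0058
202 303 330 [ 0.0004 -0.0423 -0.0107] -0.0048 0.0055
227 303 330 [ 0.0004 -0.032  -0.0109] -0.005 0.0057
252 305 330 [ 0.0008 -0.0213 -0.0111] -0.0042 0.0058
277 306 326 [ 0.0002 -0.01   -0.0112] -0.0039 0.0043
```

View pics/w4k.png

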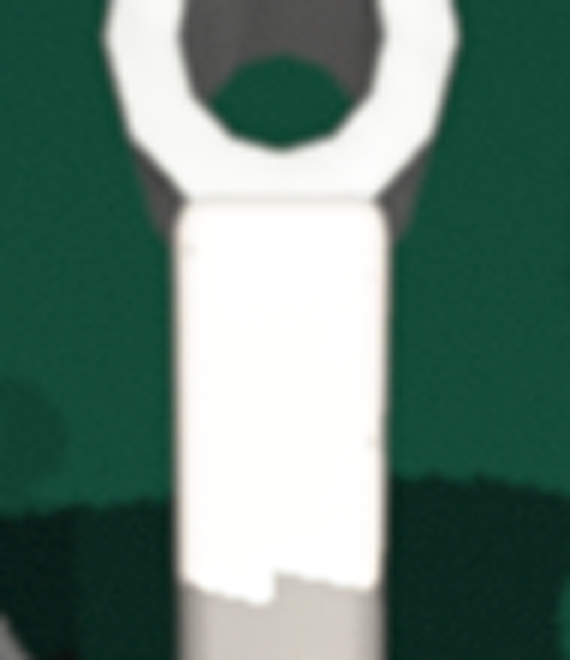

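```bash
python3 - <<'E'
from h import *
c,im,d=load('w4'); o=bot.get_obs(); q=R.from_quat(o['tool_rot']);p=o['eef_pos']
def inT(uv,zt):
    f=200/np.tan(np.radians(c['fovy'])/2)
    r=q.inv().apply(R.from_quat(c['orientation']).apply([(uv[0]-c['cx'])/f,(uv[1]-c['cy'])/f,1])); a=q.inv().apply(c['origin']-p)
    return a+r*(zt-a[2])/r[2]
k=lambda x,y:(270+x/6-.5,y/6-.5)
print('ring top centre',inT(k(281.5,40),.0067),'bore bottom edge (top face)',inT(k(281,148),.0067),'ring outer near',inT(k(281,200),.0067))
print('rail end',inT(k(281,203),-.0103))
print('bore far edge at lower face of upper knuckle',inT(k(281,55),.0067+.028))
E
```

```text
ring top centre [ 0.00031638 -0.11214211  0.0067    ] bore bottom edge (top face) [ 0.00028675 -0.10629612  0.0067    ] ring outer near [ 0.00028722 -0.10341523  0.0067    ]
rail end [ 0.00031716 -0.09992894 -0.0103    ]
bore far edge at lower face of upper knuckle [ 0.00023636 -0.11853647  0.0347    ]
```

The pins sit at (0.5873, 0.2720). Shoulders, tips and the estimate from handle plus base edge agree within 1 mm. In the tool frame the knuckle axis is at (0.0003, −0.1123), no tilt. Next, line up in front of the seat at +40 mm.

```bash
python3 - <<'E'
from h import *
T=toolR(np.radians(12.6),0); t=np.array([.6115,.1624,.231])
xp=T[:,0]
print(delta(t-.12*xp,T)); print(delta(t,T))
E
```

```text
(array([ 0.0198, -0.0021,  0.0701]), array([ 0.06, -0.27, -0.27]))
(array([ 0.1398, -0.0027,  0.0707]), array([ 0.06, -0.27, -0.27]))
```

Request:
jog_arm --jaw '[1,1,1,1,1,1,1,1]' --linear '[[0.01,-0.001,0.03],[0.02,-0.002,0.06],[0.02,-0.0025,0.07],[0.04,-0.0025,0.07],[0.06,-0.0025,0.07],[0.08,-0.0025,0.07],[0.09,-0.0025,0.07],[0.09,-0.0025,0.07]]' --delta_rot '[[0.1,-0.3,-0.3],[0.1,-0.3,-0.3],[0.1,-0.3,-0.3],[0.1,-0.3,-0.3],[0.1,-0.3,-0.3],[0.1,-0.3,-0.3],[0.1,-0.3,-0.3],[0.1,-0.3,-0.3]]'

```text
clock: 7.22
eef_pos: [0.5649, 0.1523, 0.2315]
tool_rot: [0.994, 0.11, 0.0, -0.0]
ft_force: [0.3, -0.1, -4.0]
grip_width: 0.0112
```

```bash
python3 - <<'E'
from h import *
T=toolR(np.radians(12.6),0); t=np.array([.6115,.1624,.231])
print(bot.get_obs()['ft_force'],delta(t,T)); snap('wrist','w5'); snap('scene','s5')
E
```

```text
[ 0.33224035 -0.1414584  -3.99480205] (array([0.0477, 0.0004, 0.0006]), array([-0.05, -0.05,  0.05]))
```

View pics/w5.png

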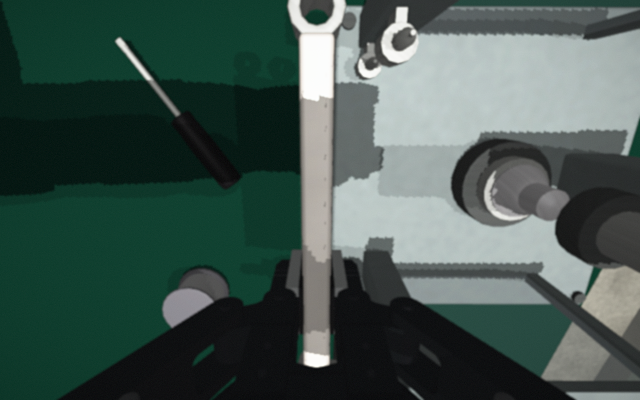

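View pics/s5.png

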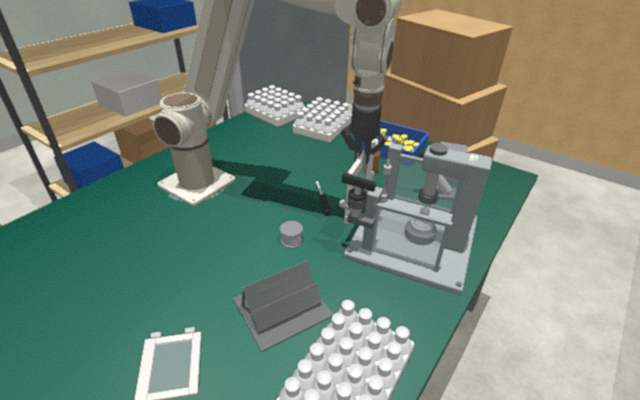

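```bash
python3 - <<'E'
from h import *
c,im,d=load('w5')
cv2.imwrite('pics/w5p.png',cv2.resize(im[0:90,340:440,::-1],None,fx=7,fy=7,interpolation=cv2.INTER_CUBIC))
E
```

```text
(no output)
```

View pics/w5p.png

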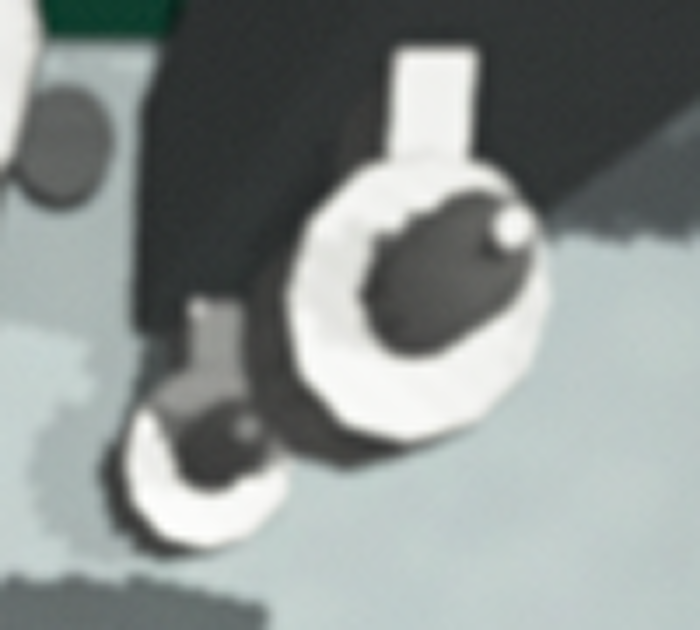

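```bash
python3 - <<'E'
from h import *
c,im,d=load('w5')
k=lambda x,y:(340+x/7-.5,y/7-.5)
print('hiS',rayz(c,k(419,297),.157),'loS',rayz(c,k(206,463),.052))
print('hiT',rayz(c,k(515,228),.183),'loT',rayz(c,k(249,428),.078))
E
```

```text
hiS [0.58770955 0.2723205  0.157     ] loS [0.58741298 0.27132551 0.052     ]
hiT [0.5879377  0.27226001 0.183     ] loT [0.58797695 0.27234504 0.078     ]
```

Request:
jog_arm --jaw '[1,1,1,1,1,1,1,1]' --linear '[[0.01,0,0],[0.02,0,0],[0.03,0,0],[0.04,0,0],[0.046,0.0003,0],[0.048,0.0003,0],[0.048,0.0003,0],[0.048,0.0003,0]]' --delta_rot '[[0,0,0],[0,0,0],[0,0,0],[0,0,0],[0,0,0],[0,0,0],[0,0,0],[0,0,0]]'

```text
clock: 7.98
eef_pos: [0.6093, 0.1625, 0.2311]
tool_rot: [0.994, 0.111, -0.001, -0.0]
ft_force: [-0.3, 0.3, -3.0]
grip_width: 0.0112
```

```bash
python3 - <<'E'
from h import *
T=toolR(np.radians(12.6),0); t=np.array([.6118,.1624,.231])
o=bot.get_obs();print(o['ft_force'],o['ft_torque'],delta(t,T)); c,im,d=snap('wrist','w6'); snap('scene','s6')
cv2.imwrite('pics/w6k.png',cv2.resize(im[0:80,260:370,::-1],None,fx=7,fy=7,interpolation=cv2.INTER_CUBIC))
print(proj(c,[[.5877,.2721,.183],[.5877,.2721,.078]]))
E
```

```text
[-0.34428418  0.25161921 -3.02639952] [-0.02227358 -0.01814392  0.04754606] (array([0.0024, 0.0006, 0.0001]), array([-0.05,  0.12,  0.09]))
[[321.83754791  32.5933768 ]
 [319.87270335  61.10175346]]
```

View pics/w6k.png

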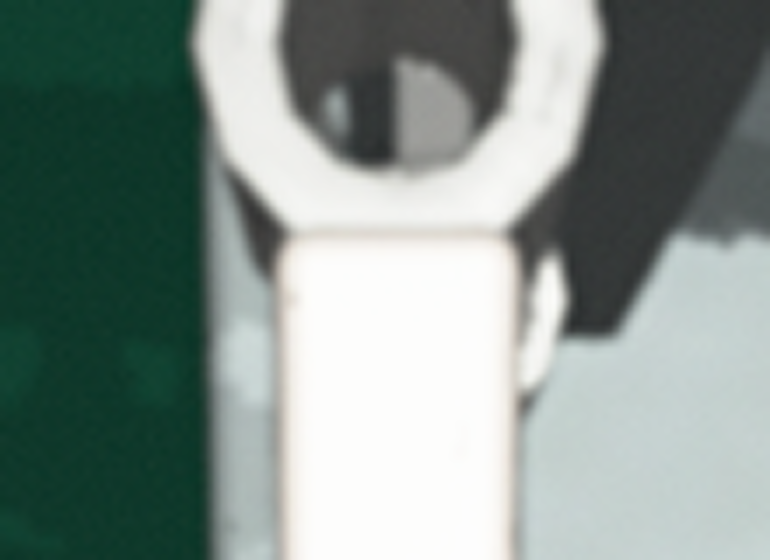

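View pics/s6.png

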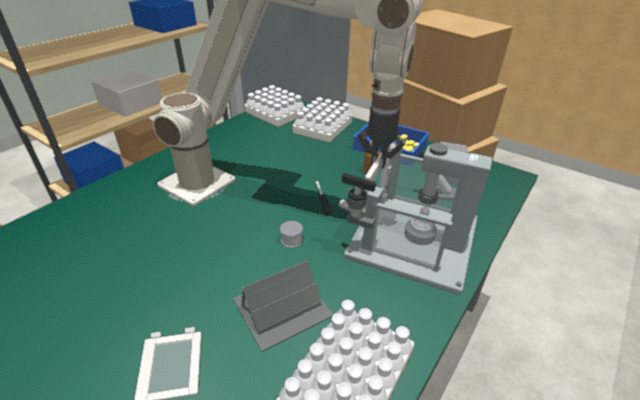

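Request:
jog_arm --jaw '[1,1,1,1,1,1,1,1]' --linear '[[0.002,0.0005,0],[0.002,0.0005,0],[0.002,0.0005,0],[0.002,0.0005,0],[0.002,0.0005,0],[0.002,0.0005,0],[0.002,0.0005,0],[0.002,0.0005,0]]' --delta_rot '[[0,0,0],[0,0,0],[0,0,0],[0,0,0],[0,0,0],[0,0,0],[0,0,0],[0,0,0]]'

```text
clock: 8.75
eef_pos: [0.6121, 0.1626, 0.231]
tool_rot: [0.994, 0.111, -0.001, -0.0]
ft_force: [0.5, -0.4, -3.9]
grip_width: 0.0112
```

```bash
python3 - <<'E'
from h import *
T=toolR(np.radians(12.6),0); t=np.array([.6118,.1624,.231])
o=bot.get_obs();print(o['ft_force'],o['ft_torque'],o['eef_pos'],delta(t,T))
E
```

```text
[ 0.54887223 -0.41530127 -3.87286799] [-0.07583024 -0.02274024  0.00571853] [0.61206694 0.16262698 0.23099412] (array([-0.0003,  0.0002, -0.    ]), array([-0.05,  0.07,  0.1 ]))
```

On target within 0.4 mm. Lowering slowly.

Request:
jog_arm --jaw '[1,1,1,1,1,1,1,1]' --linear '[[0,0,0.003],[0,0,0.006],[0,0,0.009],[0,0,0.012],[0,0,0.015],[0,0,0.017],[0,0,0.018],[0,0,0.018]]' --delta_rot '[[0,0,0],[0,0,0],[0,0,0],[0,0,0],[0,0,0],[0,0,0],[0,0,0],[0,0,0]]'

```text
clock: 9.42
eef_pos: [0.6119, 0.1626, 0.2126]
tool_rot: [0.994, 0.111, -0.001, -0.0]
ft_force: [-0.4, -0.2, -3.7]
grip_width: 0.0108
```

Request:
jog_arm --jaw '[1,1,1,1,1,1,1,1]' --linear '[[0,0,0.001],[0,0,0.002],[0,0,0.003],[0,0,0.004],[0,0,0.005],[0,0,0.006],[0,0,0.006],[0,0,0.006]]' --delta_rot '[[0,0,0],[0,0,0],[0,0,0],[0,0,0],[0,0,0],[0,0,0],[0,0,0],[0,0,0]]'

```text
clock: 10.08
eef_pos: [0.612, 0.1626, 0.2069]
tool_rot: [0.994, 0.111, -0.001, -0.0]
ft_force: [-0.0, -0.1, -3.7]
grip_width: 0.011
```

```bash
python3 - <<'E'
from h import *
T=toolR(np.radians(12.6),0); t=np.array([.6118,.1624,.191])
o=bot.get_obs();print(o['ft_force'],o['ft_torque'],o['eef_pos'],delta(t,T),o['grip_width'])
c,im,d=snap('wrist','w7')
cv2.imwrite('pics/w7k.png',cv2.resize(im[0:80,260:370,::-1],None,fx=7,fy=7,interpolation=cv2.INTER_CUBIC))
E
```

```text
[-0.01835053 -0.10713372 -3.66549581] [-0.00784966 -0.07548804 -0.00855008] [0.61195211 0.16263773 0.20690902] (array([-0.0002,  0.0002,  0.0159]), array([-0.05,  0.09,  0.1 ])) 0.010950367146082945
```

View pics/w7k.png

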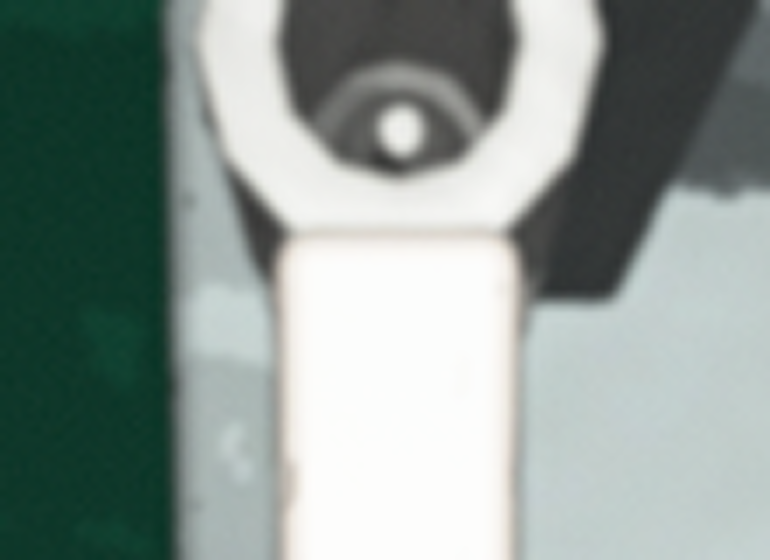

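The upper pin tip sits centred in the bore at crop (401,130), with no lateral force. I'll carry on down.

Request:
jog_arm --jaw '[1,1,1,1,1,1,1,1]' --linear '[[0,0,0.0015],[0,0,0.003],[0,0,0.0045],[0,0,0.006],[0,0,0.0075],[0,0,0.009],[0,0,0.01],[0,0,0.01]]' --delta_rot '[[0,0,0],[0,0,0],[0,0,0],[0,0,0],[0,0,0],[0,0,0],[0,0,0],[0,0,0]]'

```text
clock: 10.8
eef_pos: [0.6119, 0.1627, 0.1967]
tool_rot: [0.994, 0.111, -0.001, -0.0]
ft_force: [-0.6, 0.6, -3.5]
grip_width: 0.0109
```

Request:
jog_arm --jaw '[1,1,1,1,1,1,1,1]' --linear '[[0,0,0.001],[0,0,0.002],[0,0,0.003],[0,0,0.004],[0,0,0.0045],[0,0,0.005],[0,0,0.005],[0,0,0.005]]' --delta_rot '[[0,0,0],[0,0,0],[0,0,0],[0,0,0],[0,0,0],[0,0,0],[0,0,0],[0,0,0]]'

```text
clock: 11.47
eef_pos: [0.612, 0.1627, 0.192]
tool_rot: [0.994, 0.111, -0.001, -0.0]
ft_force: [0.6, -0.7, -3.8]
grip_width: 0.0113
```

```bash
python3 - <<'E'
from h import *
T=toolR(np.radians(12.6),0); t=np.array([.6118,.1624,.191])
o=bot.get_obs();print(o['ft_force'],o['ft_torque'],o['eef_pos'],delta(t,T),o['grip_width'])
E
```

```text
[ 0.55326587 -0.67014678 -3.84970525] [0.03074104 0.03128868 0.00899761] [0.61200536 0.16266498 0.19196916] (array([-0.0003,  0.0002,  0.001 ]), array([-0.05,  0.08,  0.1 ])) 0.011287608769563364
```

Request:
jog_arm --jaw '[1,1,1,1,1,1,1,1]' --linear '[[0,0,0.0003],[0,0,0.0006],[0,0,0.0009],[0,0,0.0012],[0,0,0.0014],[0,0,0.0016],[0,0,0.0016],[0,0,0.0016]]' --delta_rot '[[0,0,0],[0,0,0],[0,0,0],[0,0,0],[0,0,0],[0,0,0],[0,0,0],[0,0,0]]'

```text
clock: 12.13
eef_pos: [0.6121, 0.1626, 0.1905]
tool_rot: [0.994, 0.111, -0.001, -0.0]
ft_force: [-0.2, -0.4, -2.3]
grip_width: 0.0111
```

Beginning to bear (−3.8 → −2.3 N). A little more.

Request:
jog_arm --jaw '[1,1,1,1,1,1,1,1]' --linear '[[0,0,0.0002],[0,0,0.0004],[0,0,0.0006],[0,0,0.0008],[0,0,0.0008],[0,0,0.0008],[0,0,0.0008],[0,0,0.0008]]' --delta_rot '[[0,0,0],[0,0,0],[0,0,0],[0,0,0],[0,0,0],[0,0,0],[0,0,0],[0,0,0]]'

```text
clock: 12.8
eef_pos: [0.6122, 0.1625, 0.19]
tool_rot: [0.994, 0.111, -0.0, -0.0]
ft_force: [-0.5, -1.9, 0.9]
grip_width: 0.0113
```

```bash
python3 - <<'E'
from h import *
o=bot.get_obs();print(o['ft_force'],o['ft_torque'],o['eef_pos'],o['grip_width'])
c,im,d=snap('wrist','w8'); snap('scene','s8')
cv2.imwrite('pics/w8k.png',cv2.resize(im[0:80,260:370,::-1],None,fx=7,fy=7,interpolation=cv2.INTER_CUBIC))
E
```

```text
[-0.48510898 -1.91802246  0.85408517] [-0.12363236  0.18105118  0.10856129] [0.61220134 0.16253554 0.19001175] 0.011284595062727859
```

View pics/w8.png

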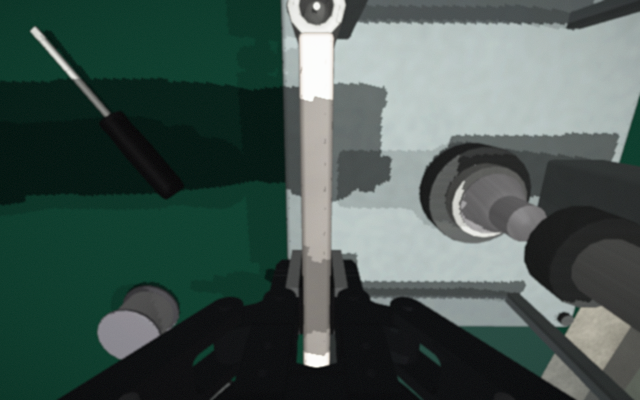

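The door is seated: its weight is off the wrist (+0.9 N against −3.8 hanging) and the pin tip shows in the bore at (316,8). Releasing, then straight up.

Request:
jog_arm --jaw '[0.8,0.6,0.3,0,0,0,0,0]' --linear '[[0,0,0],[0,0,0],[0,0,0],[0,0,0],[0,0,0],[0,0,0],[0,0,0],[0,0,0]]' --delta_rot '[[0,0,0],[0,0,0],[0,0,0],[0,0,0],[0,0,0],[0,0,0],[0,0,0],[0,0,0]]'

```text
clock: 13.57
eef_pos: [0.612, 0.1627, 0.1896]
tool_rot: [0.994, 0.111, -0.001, -0.0]
ft_force: [-0.5, 0.5, -0.7]
grip_width: 0.0856
```

Request:
jog_arm --jaw '[0,0,0,0,0,0,0,0]' --linear '[[0,0,-0.005],[0,0,-0.02],[0,0,-0.04],[0,0,-0.06],[0,0,-0.08],[0,0,-0.1],[0,0,-0.12],[0,0,-0.13]]' --delta_rot '[[0,0,0],[0,0,0],[0,0,0],[0,0,0],[0,0,0],[0,0,0],[0,0,0],[0,0,0]]'

```text
clock: 14.23
eef_pos: [0.6128, 0.1627, 0.3233]
tool_rot: [0.994, 0.111, 0.002, -0.001]
ft_force: [-0.4, -0.1, 0.2]
grip_width: 0.0856
```

```bash
python3 - <<'E'
from h import *
o=bot.get_obs();print(o['ft_force'],o['eef_pos'],o['joint_pos'].round(2),o['grip_width'])
c,im,d=snap('wrist','w9'); c2,ims,ds=snap('scene','s9')
cv2.imwrite('pics/s9p.png',cv2.resize(ims[135:295,330:500,::-1],None,fx=4.5,fy=4.5,interpolation=cv2.INTER_CUBIC))
E
```

```text
[-0.43530428 -0.06068381  0.16022945] [0.61280747 0.1626823  0.32325431] [0.26 0.52 0.6  1.65 0.   1.61] 0.08557777492083202
```

View pics/w9.png

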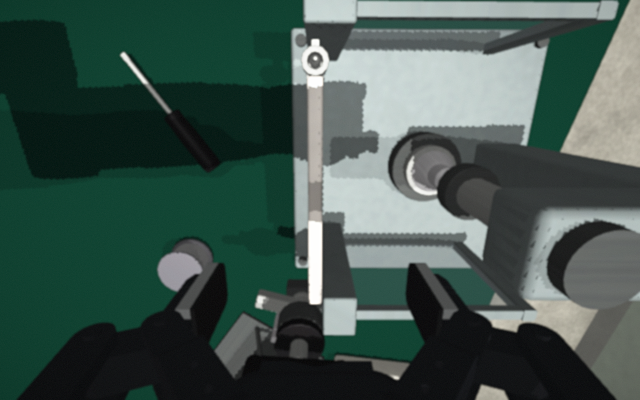

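View pics/s9p.png

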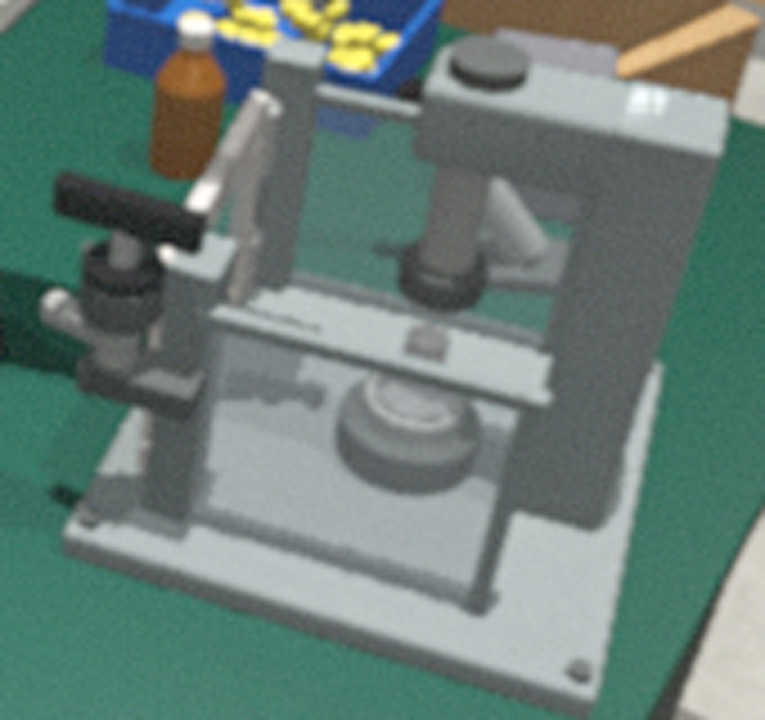

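The door hangs vertical and shut, edge along column 316 with its knuckle on the pin at (315,60). I'll check the hung door's heights and what surrounds the handle, then work out the handle approach.

```bash
python3 - <<'E'
from h import *
c,im,d=load('w9'); P=cloud(c,d)
for v in (90,120,150,180,210,240,270,295):
    r=np.where(im[v,305:325].min(1)>110)[0]+305; print(v,np.median(P[v,r],0).round(4))
A=np.median(P[90,312:320],0);B=np.median(P[295,312:320],0);print('door yaw',np.degrees(np.arctan2(-(A-B)[0],(A-B)[1])))
for nm in('top0','scene0'):
    cc,i2,dd=load(nm);Q=cloud(cc,dd); k=(np.hypot(Q[...,0]-.6275,Q[...,1]-.028)<.075)&(Q[...,2]>.17); w=Q[k]
    h,e=np.histogram(w[:,2],np.arange(.17,.3,.01)); print(nm,h)
T=toolR(np.radians(97.5),0); print(delta(np.array([.6275,.028,.33]),T))
E
```

```text
90 [0.5936 0.2487 0.2013]
120 [0.5983 0.2274 0.2011]
150 [0.6034 0.205  0.2008]
180 [0.6079 0.1808 0.1998]
210 [0.6152 0.1554 0.1995]
240 [0.6209 0.1283 0.1994]
270 [0.6276 0.0992 0.1981]
295 [0.6322 0.0734 0.1981]
door yaw 12.610842326364086
top0 [ 10  48  20  76 288   1   2   6 195  37   0   0]
scene0 [ 67 146 105 122 208  25  66 116 190   0   0   0]
(array([-0.0157,  0.1347, -0.0074]), array([  0.14,  -0.26, -84.8 ]))
```

Request:
jog_arm --jaw '[0,0,0,0,0,0,0,0]' --linear '[[-0.001,0.01,-0.01],[-0.003,0.025,-0.015],[-0.005,0.04,-0.015],[-0.007,0.055,-0.015],[-0.009,0.07,-0.015],[-0.01,0.085,-0.015],[-0.012,0.1,-0.015],[-0.014,0.115,-0.015]]' --delta_rot '[[0,0,-7],[0,0,-14],[0,0,-21],[0,0,-28],[0,0,-35],[0,0,-42],[0,0,-49],[0,0,-55]]'

```text
clock: 15.0
eef_pos: [0.6235, 0.0465, 0.3333]
tool_rot: [0.829, 0.559, -0.001, -0.001]
ft_force: [-0.0, -0.0, -0.2]
grip_width: 0.0854
```

```bash
python3 - <<'E'
from h import *
T=toolR(np.radians(97.5),0); print(bot.get_obs()['joint_pos'].round(2),delta(np.array([.6275,.028,.33]),T))
E
```

```text
[0.07 0.5  0.61 1.68 0.   0.46] (array([-0.0157,  0.0106,  0.0032]), array([ -0.2 ,  -0.  , -29.47]))
```

Request:
jog_arm --jaw '[0,0,0,0,0,0,0,0]' --linear '[[-0.004,0.003,0],[-0.008,0.006,0],[-0.012,0.008,0],[-0.0155,0.0105,0],[-0.0155,0.0105,0],[-0.0155,0.0105,0],[-0.0155,0.0105,0],[-0.0155,0.0105,0]]' --delta_rot '[[0,0,-7],[0,0,-14],[0,0,-21],[0,0,-28],[0,0,-29.5],[0,0,-29.5],[0,0,-29.5],[0,0,-29.5]]'

```text
clock: 15.67
eef_pos: [0.6275, 0.0291, 0.3339]
tool_rot: [0.662, 0.75, -0.001, -0.001]
ft_force: [-0.3, -1.4, 0.2]
grip_width: 0.0849
```

```bash
python3 - <<'E'
from h import *
T=toolR(np.radians(97.5),0); print(bot.get_obs()['joint_pos'].round(2),delta(np.array([.6275,.028,.249]),T))
snap('wrist','w10'); c2,ims,ds=snap('scene','s10')
E
```

```text
[ 0.05  0.51  0.62  1.68  0.   -0.08] (array([-0.0012,  0.0001,  0.0849]), array([-0.14, -0.05, -0.33]))
```

View pics/w10.png

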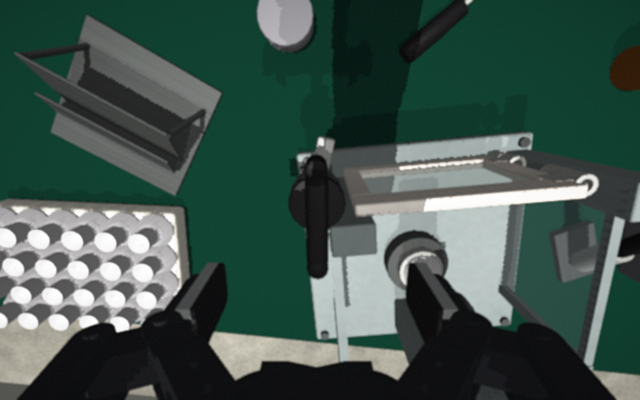

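View pics/s10.png

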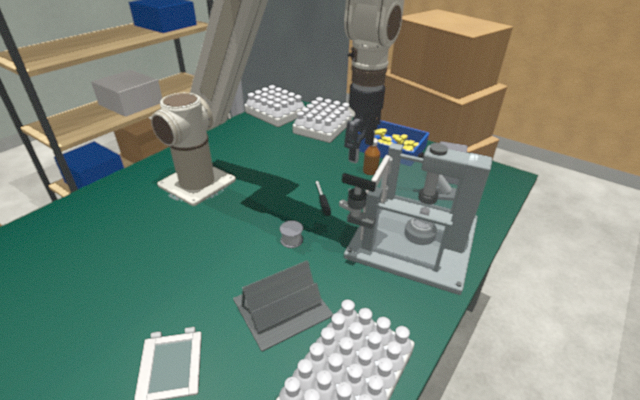

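The handle bar lies along the image's vertical at column ≈316, rows 157–277, midway between the pads. I'll compute its centre.

```bash
python3 - <<'E'
from h import *
c,im,d=load('w10'); P=cloud(c,d)
k=(P[...,2]>.247)&(np.hypot(P[...,0]-.6275,P[...,1]-.028)<.06); v,u=np.where(k);print(u.min(),u.max(),v.min(),v.max(),np.median(P[k],0))
print(cv2.minAreaRect(P[k][:,:2].astype(np.float32)))
k2=(P[...,2]>.203)&(P[...,2]<.235)&(np.hypot(P[...,0]-.6275,P[...,1]-.028)<.08);w=P[k2];print(w[:,2].max(),np.histogram(w[:,2],8))
E
```

```text
69 564 157 399 [0.61665116 0.02742629 0.38442146]
((0.6261545419692993, 0.027884770184755325), (0.07967942953109741, 0.11098174005746841), 38.72126770019531)
0.2166177675797078 (array([  39,   29,   37,   54,  389, 1064,  875,  306]), array([0.20302502, 0.20472412, 0.20642321, 0.2081223 , 0.20982139,
       0.21152049, 0.21321958, 0.21491867, 0.21661777]))
```

```bash
python3 - <<'E'
from h import *
c,im,d=load('w10'); P=cloud(c,d)
k=(P[...,2]>.25)&(P[...,2]<.265)&(np.hypot(P[...,0]-.6275,P[...,1]-.028)<.06); v,u=np.where(k);print(u.min(),u.max(),v.min(),v.max(),np.median(P[k],0))
print(cv2.minAreaRect(P[k][:,:2].astype(np.float32)))
E
```

```text
305 328 157 279 [0.62245095 0.02780689 0.25815889]
((0.6269923448562622, 0.02821449562907219), (0.08917161077260971, 0.015954501926898956), 7.916919231414795)
```

Request:
jog_arm --jaw '[0,0,0,0,0,0.3,0.6,1]' --linear '[[-0.001,0,0.02],[-0.001,0,0.04],[-0.001,0,0.06],[-0.001,0,0.075],[-0.001,0,0.085],[-0.001,0,0.085],[-0.001,0,0.085],[-0.001,0,0.085]]' --delta_rot '[[0,0,-0.7],[0,0,-0.7],[0,0,-0.7],[0,0,-0.7],[0,0,-0.7],[0,0,-0.7],[0,0,-0.7],[0,0,-0.7]]'

```text
clock: 16.43
eef_pos: [0.6283, 0.0281, 0.2508]
tool_rot: [0.657, 0.754, 0.0, 0.0]
ft_force: [-0.1, 0.2, -0.1]
grip_width: 0.0514
```

Request:
jog_arm --jaw '[1,1,1,1,1,1,1,1]' --linear '[[0,0,0],[0,0,0],[0,0,0],[0,0,0],[0,0,0],[0,0,0],[0,0,0],[0,0,0]]' --delta_rot '[[0,0,0],[0,0,0],[0,0,0],[0,0,0],[0,0,0],[0,0,0],[0,0,0],[0,0,0]]'

```text
clock: 17.1
eef_pos: [0.6281, 0.0292, 0.2509]
tool_rot: [0.656, 0.754, 0.001, -0.0]
ft_force: [-0.6, 5.3, 5.9]
grip_width: 0.0146
```

```bash
cat >> h.py <<'E'
def st():
    o=bot.get_obs(); x=R.from_quat(o['tool_rot']).apply([1,0,0])
    print('t',round(o['clock'],2),'F',o['ft_force'].round(2),'M',o['ft_torque'].round(3),'p',o['eef_pos'].round(4),'yaw',np.degrees(np.arctan2(x[1],x[0])).round(2),'w',round(o['grip_width'],4),'j6',o['joint_pos'][5].round(2))
E
python3 -c "from h import *; st()"
```

```text
t 17.1 F [-0.62  5.26  5.91] M [ 0.921  0.164 -0.012] p [0.6281 0.0292 0.2509] yaw 97.96 w 0.0146 j6 -0.09
```

Request:
jog_arm --jaw '[1,1,1,1,1,1,1,1]' --linear '[[0.001,0,0],[0.001,0,0],[0.001,0,0],[0.001,0,0],[0.001,0,0],[0.001,0,0],[0.001,0,0],[0.001,0,0]]' --delta_rot '[[0,0,3],[0,0,8],[0,0,13],[0,0,18],[0,0,23],[0,0,28],[0,0,33],[0,0,36]]'

```text
clock: 17.77
eef_pos: [0.6279, 0.0286, 0.2509]
tool_rot: [0.859, 0.513, 0.0, 0.0]
ft_force: [-0.8, 0.6, 5.0]
grip_width: 0.0151
```

```bash
python3 -c "from h import *; st()"
```

```text
t 17.77 F [-0.83  0.59  5.03] M [0.058 0.362 0.099] p [0.6279 0.0286 0.2509] yaw 61.69 w 0.0151 j6 0.54
```

Request:
jog_arm --jaw '[1,1,1,1,1,1,1,1]' --linear '[[0,0,0],[0,0,0],[0,0,0],[0,0,0],[0,0,0],[0,0,0],[0,0,0],[0,0,0]]' --delta_rot '[[0,0,4],[0,0,9],[0,0,14],[0,0,19],[0,0,24],[0,0,28],[0,0,31],[0,0,32]]'

```text
clock: 18.43
eef_pos: [0.6274, 0.0281, 0.2509]
tool_rot: [0.966, 0.257, -0.0, 0.001]
ft_force: [-2.6, -0.6, 7.0]
grip_width: 0.015
```

```bash
python3 -c "from h import *; st()"
```

```text
t 18.43 F [-2.55 -0.61  7.01] M [-0.047  0.634  0.165] p [0.6274 0.0281 0.2509] yaw 29.77 w 0.015 j6 1.1
```

Request:
jog_arm --jaw '[1,1,1,1,1,1,1,1]' --linear '[[0,0,0],[0,0,0],[0,0,0],[0,0,0],[0,0,0],[0,0,0],[0,0,0],[0,0,0]]' --delta_rot '[[0,0,1.5],[0,0,3],[0,0,4.5],[0,0,6],[0,0,7],[0,0,8],[0,0,8],[0,0,8]]'

```text
clock: 19.1
eef_pos: [0.6272, 0.028, 0.2509]
tool_rot: [0.982, 0.19, -0.0, 0.001]
ft_force: [-2.3, -0.9, 6.2]
grip_width: 0.0149
```

```bash
python3 -c "from h import *; st()"
```

```text
t 19.1 F [-2.34 -0.85  6.2 ] M [-0.094  0.691  0.113] p [0.6272 0.028  0.2509] yaw 21.87 w 0.0149 j6 1.23
```

Request:
jog_arm --jaw '[1,1,1,1,1,1,1,1]' --linear '[[0,0,0],[0,0,0],[0,0,0],[0,0,0],[0,0,0],[0,0,0],[0,0,0],[0,0,0]]' --delta_rot '[[0,0,0.5],[0,0,1],[0,0,1.5],[0,0,2],[0,0,2.5],[0,0,3],[0,0,3],[0,0,3]]'

```text
clock: 19.77
eef_pos: [0.6271, 0.028, 0.2509]
tool_rot: [0.986, 0.164, -0.001, 0.001]
ft_force: [-2.3, -0.6, 7.3]
grip_width: 0.0151
```

```bash
python3 -c "from h import *; st()"
```

```text
t 19.77 F [-2.28 -0.57  7.3 ] M [-0.06   0.754  0.179] p [0.6271 0.028  0.2509] yaw 18.89 w 0.0151 j6 1.29
```

Request:
jog_arm --jaw '[1,1,1,1,1,1,1,1]' --linear '[[0,0,0],[0,0,0],[0,0,0],[0,0,0],[0,0,0],[0,0,0],[0,0,0],[0,0,0]]' --delta_rot '[[0,0,0.5],[0,0,1],[0,0,1.5],[0,0,2],[0,0,2.5],[0,0,3],[0,0,3],[0,0,3]]'

```text
clock: 20.43
eef_pos: [0.6271, 0.0281, 0.2509]
tool_rot: [0.99, 0.138, -0.001, 0.001]
ft_force: [-3.4, -0.3, 6.9]
grip_width: 0.0153
```

```bash
python3 -c "from h import *; st()"
```

```text
t 20.43 F [-3.41 -0.27  6.89] M [-0.057  0.798  0.373] p [0.6271 0.0281 0.2509] yaw 15.91 w 0.0153 j6 1.34
```

Request:
jog_arm --jaw '[1,1,1,1,1,1,1,1]' --linear '[[0,0,0],[0,0,0],[0,0,0],[0,0,0],[0,0,0],[0,0,0],[0,0,0],[0,0,0]]' --delta_rot '[[0,0,0.5],[0,0,1],[0,0,1.5],[0,0,2],[0,0,2.5],[0,0,3],[0,0,3],[0,0,3]]'

```text
clock: 21.1
eef_pos: [0.627, 0.0281, 0.2509]
tool_rot: [0.994, 0.113, -0.001, 0.001]
ft_force: [-4.0, -0.7, 6.4]
grip_width: 0.015
```

```bash
python3 -c "from h import *; st()"
```

```text
t 21.1 F [-4.03 -0.68  6.38] M [-0.118  0.823  0.528] p [0.627  0.0281 0.2509] yaw 12.94 w 0.015 j6 1.39
```

Request:
jog_arm --jaw '[1,1,1,1,1,1,1,1]' --linear '[[0,0,0],[0,0,0],[0,0,0],[0,0,0],[0,0,0],[0,0,0],[0,0,0],[0,0,0]]' --delta_rot '[[0,0,0.5],[0,0,1],[0,0,1.5],[0,0,2],[0,0,2.5],[0,0,3],[0,0,3],[0,0,3]]'

```text
clock: 21.77
eef_pos: [0.6269, 0.0281, 0.2509]
tool_rot: [0.996, 0.087, -0.001, 0.001]
ft_force: [-3.3, -1.4, 7.1]
grip_width: 0.0149
```

```bash
python3 -c "from h import *; st()"
```

```text
t 21.77 F [-3.35 -1.37  7.09] M [-0.078  0.836  0.69 ] p [0.6269 0.0281 0.2509] yaw 9.97 w 0.0149 j6 1.44
```

Request:
jog_arm --jaw '[1,1,1,1,1,1,1,1]' --linear '[[0,0,0],[0,0,0],[0,0,0],[0,0,0],[0,0,0],[0,0,0],[0,0,0],[0,0,0]]' --delta_rot '[[0,0,0.5],[0,0,1],[0,0,1.5],[0,0,2],[0,0,2.5],[0,0,3],[0,0,3],[0,0,3]]'

```text
clock: 22.43
eef_pos: [0.6269, 0.0281, 0.2509]
tool_rot: [0.998, 0.061, -0.001, 0.001]
ft_force: [-4.2, -0.5, 7.6]
grip_width: 0.015
```

```bash
python3 -c "from h import *; st()"
```

```text
t 22.43 F [-4.19 -0.5   7.56] M [-0.078  0.886  0.802] p [0.6269 0.0281 0.2509] yaw 7.0 w 0.015 j6 1.49
```

The torque has reached 0.80 N·m, more than I expected. I'll look at the tongue and bar before going on.

```bash
python3 - <<'E'
from h import *
st()
c,im,d=snap('wrist','w11'); c2,ims,ds=snap('scene','s11')
cv2.imwrite('pics/s11p.png',cv2.resize(ims[155:255,320:430,::-1],None,fx=6,fy=6,interpolation=cv2.INTER_CUBIC))
o=bot.get_obs(); print(o['tau'].round(2))
E
```

```text
t 22.43 F [-4.19 -0.5   7.56] M [-0.078  0.886  0.802] p [0.6269 0.0281 0.2509] yaw 7.0 w 0.015 j6 1.49
[ -0.32 -45.48  24.67  -1.6    0.11   0.81]
```

View pics/w11.png

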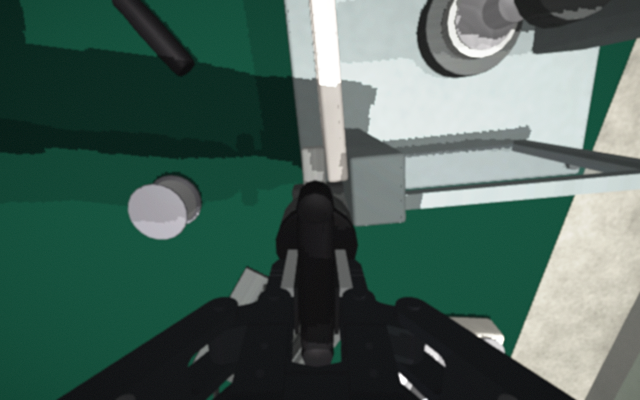

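View pics/s11p.png

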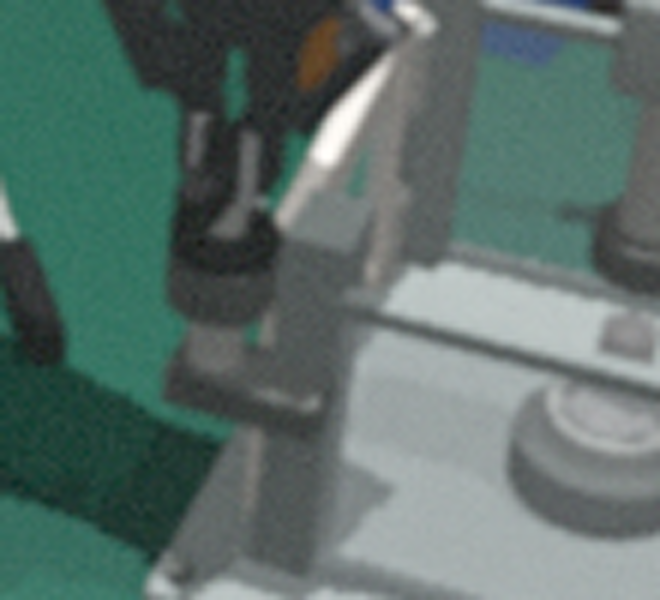

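```bash
python3 - <<'E'
from h import *
c,im,d=load('w11'); P=cloud(c,d)
cv2.imwrite('pics/w11p.png',cv2.resize(im[130:370,250:420,::-1],None,fx=3.3,fy=2.4*1.375,interpolation=cv2.INTER_CUBIC))
g=im.sum(2)
for v in range(185,262,8):
    z=P[v,280:350,2]; u=np.where((z>.25)&(z<.262))[0]+280
    print(v,u.min() if len(u) else None,u.max() if len(u) else None, P[v,u].mean(0).round(4) if len(u) else '')
# tongue
k=(P[...,2]>.15)&(P[...,2]<.172)&(np.hypot(P[...,0]-.627,P[...,1]-.028)<.09)
v,u=np.where(k); print(len(u)); w=P[k]
for i in range(0,len(u),max(1,len(u)//25)): print(u[i],v[i],w[i].round(3),im[v[i],u[i]])
E
```

```text
185 None None 
193 302 329 [0.6217 0.0713 0.2553]
201 298 332 [0.6218 0.0687 0.2578]
209 296 334 [0.6222 0.0655 0.2581]
217 298 333 [0.6228 0.0621 0.258 ]
225 297 334 [0.6233 0.0585 0.2578]
233 297 334 [0.6237 0.0551 0.2579]
241 297 334 [0.624  0.0515 0.258 ]
249 298 334 [0.6248 0.0479 0.258 ]
257 298 334 [0.6253 0.0441 0.2577]
1231
320 103 [0.62  0.106 0.17 ] [134 130 124]
365 143 [0.655 0.084 0.157] [64 69 69]
373 144 [0.658 0.085 0.166] [64 70 69]
315 146 [0.62  0.077 0.156] [92 93 92]
347 147 [0.641 0.081 0.169] [68 72 71]
324 149 [0.626 0.077 0.166] [112 110 107]
304 152 [0.613 0.074 0.165] [165 166 162]
307 154 [0.615 0.073 0.167] [171 172 167]
309 156 [0.617 0.072 0.165] [165 165 160]
310 158 [0.618 0.07  0.166] [133 135 131]
311 160 [0.619 0.069 0.166] [125 125 122]
312 162 [0.619 0.068 0.167] [122 124 119]
315 164 [0.622 0.067 0.167] [127 128 124]
317 166 [0.623 0.065 0.165] [122 124 119]
319 168 [0.625 0.064 0.165] [121 121 118]
322 170 [0.627 0.063 0.166] [126 128 124]
325 172 [0.629 0.062 0.164] [ 99 101  99]
305 175 [0.616 0.058 0.166] [159 160 156]
308 177 [0.618 0.057 0.167] [171 171 168]
313 179 [0.621 0.056 0.166] [151 152 148]
344 181 [0.644 0.056 0.159] [77 79 76]
409 184 [0.693 0.058 0.151] [189 201 200]
425 185 [0.703 0.06  0.158] [180 193 193]
439 186 [0.711 0.061 0.163] [ 91 114 109]
415 188 [0.694 0.058 0.162] [100 125 119]
346 196 [0.646 0.048 0.169] [59 64 63]
```

View pics/w11p.png

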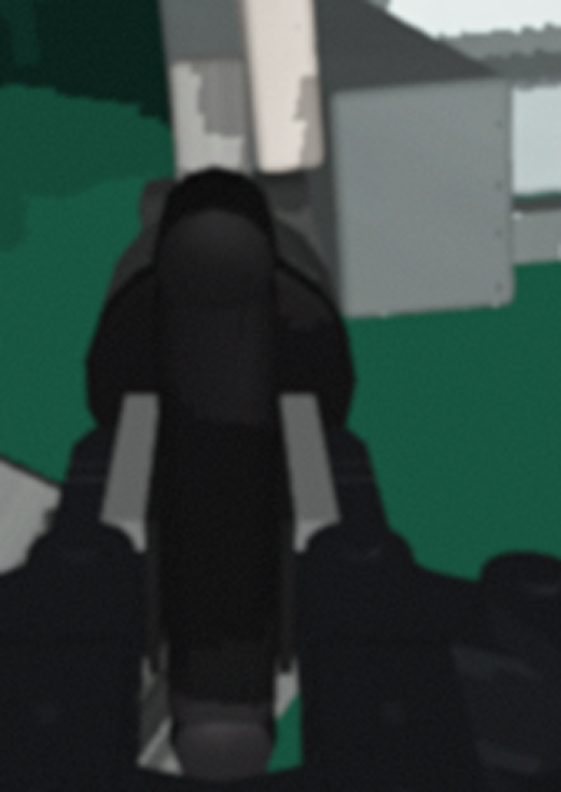

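```bash
python3 - <<'E'
from h import *
c,im,d=load('w11')
cv2.imwrite('pics/w11t.png',cv2.resize(im[125:195,280:360,::-1],None,fx=9,fy=8.5,interpolation=cv2.INTER_CUBIC))
k=lambda x,y:(250+x/3.3-.5,130+y/3.3-.5)
a,b=rayz(c,k(170,62),.166),rayz(c,k(178,168),.166); print('tongue front edge',a,b,np.degrees(np.arctan2(-(a-b)[0],(a-b)[1])))
a,b=rayz(c,k(245,0),.202),rayz(c,k(258,165),.202); print('door front edge',a,b,np.degrees(np.arctan2(-(a-b)[0],(a-b)[1])))
E
```

```text
tongue front edge [0.61098555 0.07614633 0.166     ] [0.6150046  0.05436172 0.166     ] 10.452989566577973
door front edge [0.62343802 0.09275508 0.202     ] [0.62928336 0.06527909 0.202     ] 12.010238000320895
```

View pics/w11t.png

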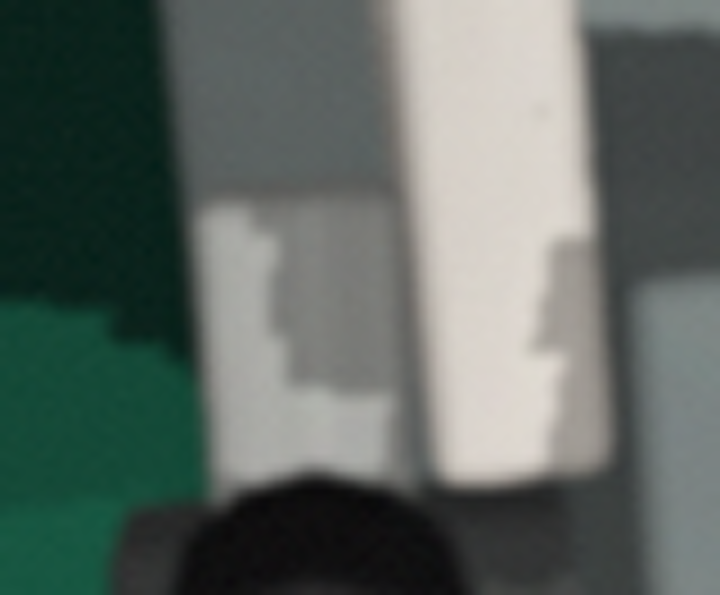

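```bash
python3 - <<'E'
from h import *
c,im,d=load('w11')
k=lambda x,y:(280+x/9-.5,125+y/8.5-.5)
Rp=R.from_euler('z',-12.61,degrees=True); o=np.array([.6121,.1628,0])
for n,x,y,z in (('Lt',195,200,.166),('Lb',210,490,.166),('Rt',392,195,.166),('Rb',396,470,.166),('dt',395,20,.202),('db',437,470,.202),('dRt',580,60,.202),('dRb',610,450,.202)):
    p=rayz(c,k(x,y),z); print(n,p.round(4),'press',(Rp.apply(p-o)*1000).round(1))
E
```

```text
Lt [0.6111 0.0763 0.166 ] press [-19.9 -84.2 166. ]
Lb [0.6147 0.0531 0.166 ] press [ -21.4 -107.6  166. ]
Rt [0.6256 0.0785 0.166 ] press [ -5.2 -85.2 166. ]
Rb [0.6288 0.0565 0.166 ] press [  -7.  -107.4  166. ]
dt [0.6231 0.0941 0.202 ] press [ -4.3 -69.4 202. ]
db [0.6295 0.0651 0.202 ] press [ -4.3 -99.1 202. ]
dRt [0.6346 0.093  0.202 ] press [  6.7 -73.  202. ]
dRb [0.6403 0.0678 0.202 ] press [  6.8 -98.8 202. ]
```

The tongue bears on the door front and the bar is aligned with the gripper (turned 1.58 rad so far). The text gives 1.7–2.0 rad in all, so I'll go on in small steps and watch the torque.

Request:
jog_arm --jaw '[1,1,1,1,1,1,1,1]' --linear '[[0,0,0],[0,0,0],[0,0,0],[0,0,0],[0,0,0],[0,0,0],[0,0,0],[0,0,0]]' --delta_rot '[[0,0,0.5],[0,0,1],[0,0,1.5],[0,0,2],[0,0,2],[0,0,2],[0,0,2],[0,0,2]]'

```text
clock: 23.2
eef_pos: [0.6269, 0.0279, 0.2509]
tool_rot: [0.999, 0.042, -0.001, 0.001]
ft_force: [-3.7, -0.9, 8.3]
grip_width: 0.0148
```

```bash
python3 -c "from h import *; st()"
```

```text
t 23.2 F [-3.71 -0.9   8.32] M [-0.114  0.958 -0.141] p [0.6269 0.0279 0.2509] yaw 4.84 w 0.0148 j6 1.53
```

Request:
jog_arm --jaw '[1,1,1,1,1,1,1,1]' --linear '[[0,0,0],[0,0,0],[0,0,0],[0,0,0],[0,0,0],[0,0,0],[0,0,0],[0,0,0]]' --delta_rot '[[0,0,0.5],[0,0,1],[0,0,1.5],[0,0,2],[0,0,2],[0,0,2],[0,0,2],[0,0,2]]'

```text
clock: 23.87
eef_pos: [0.6268, 0.0279, 0.2509]
tool_rot: [1.0, 0.025, -0.001, 0.001]
ft_force: [-4.3, -0.3, 7.3]
grip_width: 0.015
```

```bash
python3 -c "from h import *; st()"
```

```text
t 23.87 F [-4.33 -0.3   7.31] M [-0.148  1.008 -0.095] p [0.6268 0.0279 0.2509] yaw 2.84 w 0.015 j6 1.57
```

The torque broke from +0.80 to −0.14 N·m, so the clutch has slipped over its pin. I'll measure the bar before doing anything more.

```bash
python3 - <<'E'
from h import *
st()
c,im,d=snap('wrist','w12'); P=cloud(c,d)
q=[]
for v in range(201,262,4):
    z=P[v,280:350,2]; u=np.where((z>.25)&(z<.262))[0]+280
    if len(u): q.append(rayz(c,((u.min()+u.max())/2,v),.258))
q=np.array(q); A=np.polyfit(q[:,1],q[:,0],1); print('bar yaw-90:',-np.degrees(np.arctan(A[0])))
c,im,d=load('w11'); P=cloud(c,d)
q=[]
for v in range(201,262,4):
    z=P[v,280:350,2]; u=np.where((z>.25)&(z<.262))[0]+280
    if len(u): q.append(rayz(c,((u.min()+u.max())/2,v),.258))
q=np.array(q); A=np.polyfit(q[:,1],q[:,0],1); print('w11 bar:',-np.degrees(np.arctan(A[0])))
E
```

```text
t 23.87 F [-4.33 -0.3   7.31] M [-0.148  1.008 -0.095] p [0.6268 0.0279 0.2509] yaw 2.84 w 0.015 j6 1.57
bar yaw-90: 2.856282104691075
w11 bar: 8.080005525807707
```

View pics/w12.png

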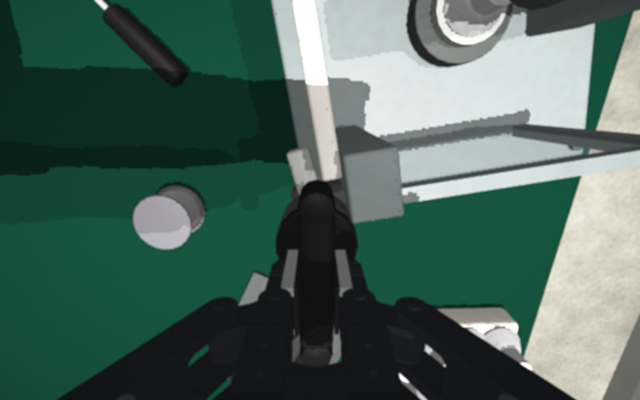

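```bash
python3 - <<'E'
from h import *
c,im,d=load('w12')
cv2.imwrite('pics/w12t.png',cv2.resize(im[125:195,270:350,::-1],None,fx=9,fy=8.5,interpolation=cv2.INTER_CUBIC))
E
```

```text
(no output)
```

View pics/w12t.png

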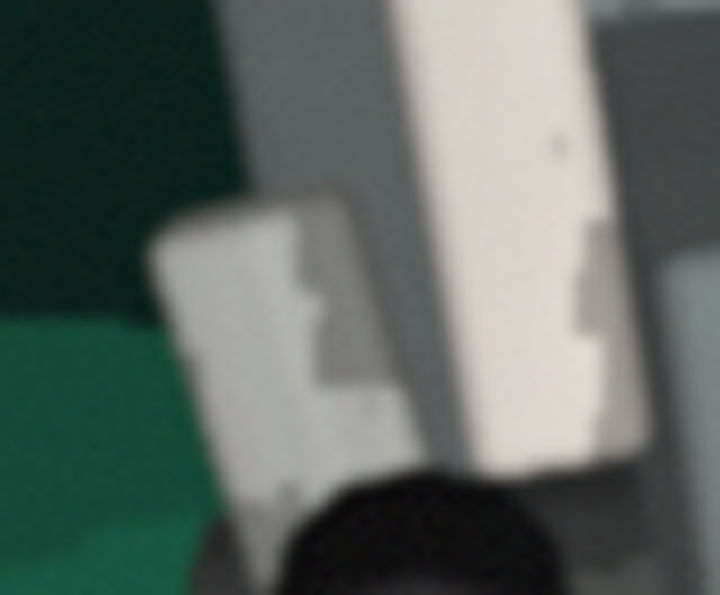

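```bash
python3 - <<'E'
from h import *
c,im,d=load('w12')
k=lambda x,y:(270+x/9-.5,125+y/8.5-.5)
Rp=R.from_euler('z',-12.61,degrees=True); o=np.array([.6121,.1628,0]); D={}
for n,x,y,z in (('Lt',155,250,.166),('Lb',250,565,.166),('Rt',350,200,.166),('Rb',430,450,.166),('db',475,470,.202)):
    p=rayz(c,k(x,y),z); D[n]=Rp.apply(p-o)*1000; print(n,D[n].round(1))
for a,b in (('Lt','Lb'),('Rt','Rb')):
    v=D[a]-D[b]; print('tongue angle beyond parallel(+):',np.degrees(np.arctan2(v[0],v[1])))
E
```

```text
Lt [-26.6 -86.3 166. ]
Lb [ -24.5 -113.   166. ]
Rt [-11.5 -85.  166. ]
Rb [  -9.  -105.9  166. ]
db [ -5.1 -99.6 202. ]
tongue angle beyond parallel(+): -4.564127910439416
tongue angle beyond parallel(+): -6.7276146743200975
```

The clutch clicked (slip now ≈0.5) and the snap threw the tongue back ≈10°, since I was holding the handle. I'll turn the handle on until the tongue bears again, well short of the second pin.

Request:
jog_arm --jaw '[1,1,1,1,1,1,1,1]' --linear '[[0,0,0],[0,0,0],[0,0,0],[0,0,0],[0,0,0],[0,0,0],[0,0,0],[0,0,0]]' --delta_rot '[[0,0,1],[0,0,2],[0,0,3],[0,0,4],[0,0,5],[0,0,5],[0,0,5],[0,0,5]]'

```text
clock: 24.58
eef_pos: [0.6267, 0.028, 0.2509]
tool_rot: [1.0, -0.019, -0.001, 0.001]
ft_force: [-3.8, -1.1, 8.2]
grip_width: 0.0145
```

```bash
python3 -c "from h import *; st()"
```

```text
t 24.58 F [-3.84 -1.15  8.22] M [-0.044  1.037  0.148] p [0.6267 0.028  0.2509] yaw -2.12 w 0.0145 j6 1.65
```

Request:
jog_arm --jaw '[1,1,1,1,1,1,1,1]' --linear '[[0,0,0],[0,0,0],[0,0,0],[0,0,0],[0,0,0],[0,0,0],[0,0,0],[0,0,0]]' --delta_rot '[[0,0,0.5],[0,0,1],[0,0,1.5],[0,0,2],[0,0,2],[0,0,2],[0,0,2],[0,0,2]]'

```text
clock: 25.25
eef_pos: [0.6267, 0.028, 0.2509]
tool_rot: [0.999, -0.036, -0.001, 0.001]
ft_force: [-4.5, -0.4, 8.0]
grip_width: 0.015
```

```bash
python3 -c "
from h import *
st(); c,im,d=snap('wrist','w13')
cv2.imwrite('pics/w13t.png',cv2.resize(im[125:195,270:350,::-1],None,fx=9,fy=8.5,interpolation=cv2.INTER_CUBIC))"
```

```text
t 25.25 F [-4.46 -0.4   8.04] M [-0.038  1.045  0.081] p [0.6267 0.028  0.2509] yaw -4.12 w 0.015 j6 1.69
```

View pics/w13t.png

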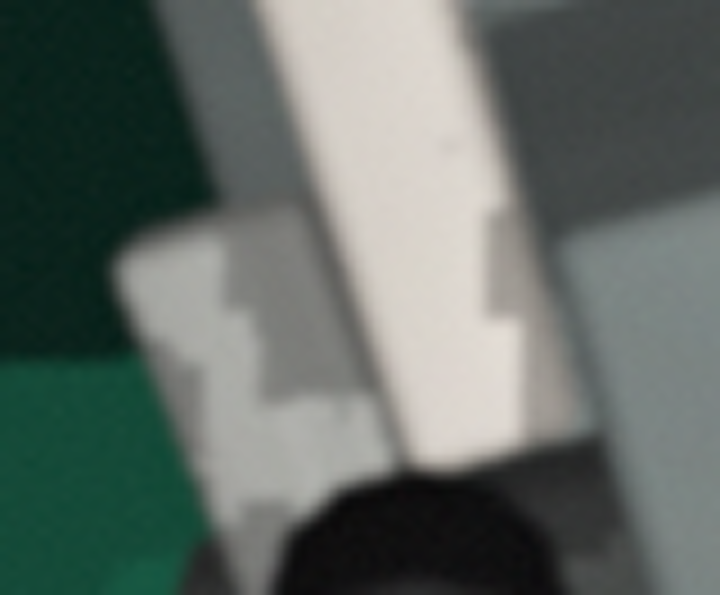

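The tongue is following the handle and closing on the door. Small steps to bearing.

Request:
jog_arm --jaw '[1,1,1,1,1,1,1,1]' --linear '[[0,0,0],[0,0,0],[0,0,0],[0,0,0],[0,0,0],[0,0,0],[0,0,0],[0,0,0]]' --delta_rot '[[0,0,0.5],[0,0,1],[0,0,1.5],[0,0,2],[0,0,2],[0,0,2],[0,0,2],[0,0,2]]'

```text
clock: 25.97
eef_pos: [0.6266, 0.028, 0.2509]
tool_rot: [0.999, -0.053, -0.001, 0.001]
ft_force: [-5.2, -0.4, 8.1]
grip_width: 0.0147
```

```bash
python3 -c "from h import *; st()"
```

```text
t 25.97 F [-5.23 -0.42  8.12] M [-0.108  1.051  0.127] p [0.6266 0.028  0.2509] yaw -6.12 w 0.0147 j6 1.72
```

Request:
jog_arm --jaw '[1,1,1,1,1,1,1,1]' --linear '[[0,0,0],[0,0,0],[0,0,0],[0,0,0],[0,0,0],[0,0,0],[0,0,0],[0,0,0]]' --delta_rot '[[0,0,0.5],[0,0,1],[0,0,1.5],[0,0,2],[0,0,2],[0,0,2],[0,0,2],[0,0,2]]'

```text
clock: 26.63
eef_pos: [0.6266, 0.028, 0.2509]
tool_rot: [0.997, -0.071, -0.001, 0.001]
ft_force: [-4.1, -0.7, 7.7]
grip_width: 0.0149
```

```bash
python3 -c "from h import *; st()"
```

```text
t 26.63 F [-4.07 -0.67  7.75] M [-0.076  1.102  0.123] p [0.6266 0.028  0.2509] yaw -8.12 w 0.0149 j6 1.76
```

Request:
jog_arm --jaw '[1,1,1,1,1,1,1,1]' --linear '[[0,0,0],[0,0,0],[0,0,0],[0,0,0],[0,0,0],[0,0,0],[0,0,0],[0,0,0]]' --delta_rot '[[0,0,0.5],[0,0,1],[0,0,1.5],[0,0,2],[0,0,2],[0,0,2],[0,0,2],[0,0,2]]'

```text
clock: 27.3
eef_pos: [0.6265, 0.028, 0.2509]
tool_rot: [0.996, -0.088, -0.001, 0.001]
ft_force: [-4.5, -1.0, 7.5]
grip_width: 0.0148
```

```bash
python3 -c "from h import *; st()"
```

```text
t 27.3 F [-4.46 -1.01  7.5 ] M [-0.013  1.106  0.183] p [0.6265 0.028  0.2509] yaw -10.11 w 0.0148 j6 1.79
```

Request:
jog_arm --jaw '[1,1,1,1,1,1,1,1]' --linear '[[0,0,0],[0,0,0],[0,0,0],[0,0,0],[0,0,0],[0,0,0],[0,0,0],[0,0,0]]' --delta_rot '[[0,0,0.5],[0,0,1],[0,0,1.5],[0,0,1.5],[0,0,1.5],[0,0,1.5],[0,0,1.5],[0,0,1.5]]'

```text
clock: 27.97
eef_pos: [0.6265, 0.028, 0.2509]
tool_rot: [0.995, -0.101, -0.001, 0.001]
ft_force: [-4.7, -0.3, 8.2]
grip_width: 0.0146
```

```bash
python3 -c "
from h import *
st(); c,im,d=snap('wrist','w14')
cv2.imwrite('pics/w14t.png',cv2.resize(im[125:195,260:340,::-1],None,fx=9,fy=8.5,interpolation=cv2.INTER_CUBIC))"
```

```text
t 27.97 F [-4.7  -0.3   8.23] M [-0.106  1.165  0.214] p [0.6265 0.028  0.2509] yaw -11.59 w 0.0146 j6 1.82
```

View pics/w14t.png

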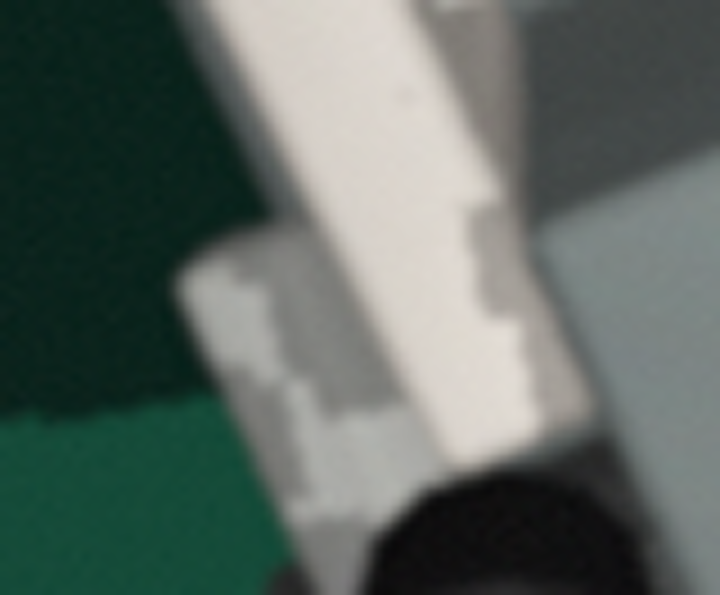

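Request:
jog_arm --jaw '[1,1,1,1,1,1,1,1]' --linear '[[0,0,0],[0,0,0],[0,0,0],[0,0,0],[0,0,0],[0,0,0],[0,0,0],[0,0,0]]' --delta_rot '[[0,0,0.5],[0,0,1],[0,0,1.5],[0,0,1.5],[0,0,1.5],[0,0,1.5],[0,0,1.5],[0,0,1.5]]'

```text
clock: 28.68
eef_pos: [0.6264, 0.0281, 0.2509]
tool_rot: [0.993, -0.114, -0.001, 0.001]
ft_force: [-4.9, -1.5, 7.6]
grip_width: 0.0149
```

```bash
python3 - <<'E'
from h import *
st(); c,im,d=load('w14')
k=lambda x,y:(260+x/9-.5,125+y/8.5-.5)
Rp=R.from_euler('z',-12.61,degrees=True); o=np.array([.6121,.1628,0]); D={}
for n,x,y,z in (('Lt',180,285,.166),('Lb',320,590,.166),('Rt',315,225,.166),('Rb',410,400,.166),('dt',200,0,.202),('db',455,470,.202)):
    p=rayz(c,k(x,y),z); D[n]=Rp.apply(p-o)*1000; print(n,D[n].round(1))
for a,b in (('Lt','Lb'),('Rt','Rb'),('dt','db')):
    v=D[a]-D[b]; print(np.degrees(np.arctan2(v[0],v[1])))
E
```

```text
t 28.68 F [-4.88 -1.52  7.65] M [-0.057  1.148  0.349] p [0.6264 0.0281 0.2509] yaw -13.08 w 0.0149 j6 1.84
Lt [-19.8 -85.3 166. ]
Lb [ -21.1 -112.5  166. ]
Rt [ -8.5 -85.2 166. ]
Rb [  -7.9 -100.9  166. ]
dt [ -4.2 -65.8 202. ]
db [  -3.  -100.1  202. ]
2.620343508157396
-2.0412394018504165
-2.063792506360138
```

The tongue bears (0.35 N·m) at the same spot as the first time. Letting go and rising.

Request:
jog_arm --jaw '[0.8,0.6,0.3,0,0,0,0,0]' --linear '[[0,0,0],[0,0,0],[0,0,0],[0,0,0],[0,0,0],[0,0,0],[0,0,0],[0,0,0]]' --delta_rot '[[0,0,0],[0,0,0],[0,0,0],[0,0,0],[0,0,0],[0,0,0],[0,0,0],[0,0,0]]'

```text
clock: 29.35
eef_pos: [0.6276, 0.029, 0.2494]
tool_rot: [0.993, -0.114, -0.001, -0.0]
ft_force: [0.7, -0.2, 0.6]
grip_width: 0.0856
```

Request:
jog_arm --jaw '[0,0,0,0,0,0,0,0]' --linear '[[0,0,-0.01],[0,0,-0.025],[0,0,-0.04],[0,0,-0.06],[0,0,-0.08],[0,0,-0.09],[0,0,-0.1],[0,0,-0.1]]' --delta_rot '[[0,0,0],[0,0,0],[0,0,0],[0,0,0],[0,0,0],[0,0,0],[0,0,0],[0,0,0]]'

```text
clock: 30.02
eef_pos: [0.6285, 0.029, 0.3531]
tool_rot: [0.993, -0.114, 0.002, -0.001]
ft_force: [-0.5, -0.4, 1.0]
grip_width: 0.0852
```

```bash
python3 - <<'E'
from h import *
st(); c,im,d=snap('wrist','w15'); c2,ims,_=snap('scene','s15'); P=cloud(c,d)
cv2.imwrite('pics/s15p.png',cv2.resize(ims[135:295,330:500,::-1],None,fx=4.5,fy=4.5,interpolation=cv2.INTER_CUBIC))
k=(P[...,2]>.25)&(P[...,2]<.265)&(np.hypot(P[...,0]-.6275,P[...,1]-.028)<.06)
print(np.sum(k),cv2.minAreaRect(P[k][:,:2].astype(np.float32)))
E
```

```text
t 30.02 F [-0.5  -0.4   0.95] M [0.058 0.016 0.023] p [0.6285 0.029  0.3531] yaw -13.1 w 0.0852 j6 1.85
2259 ((0.6273989081382751, 0.02826603315770626), (0.08886854350566864, 0.016096457839012146), 82.7574234008789)
```

View pics/w15.png

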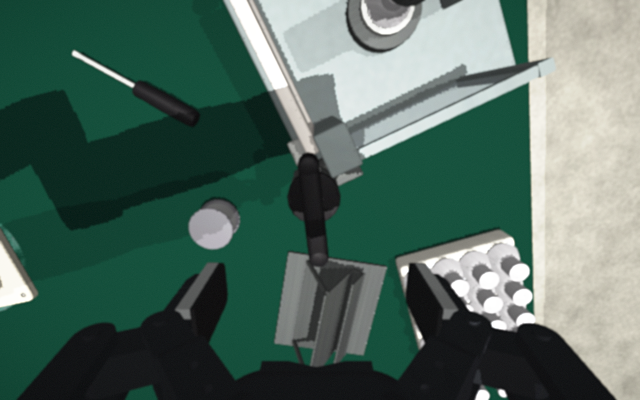

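View pics/s15p.png

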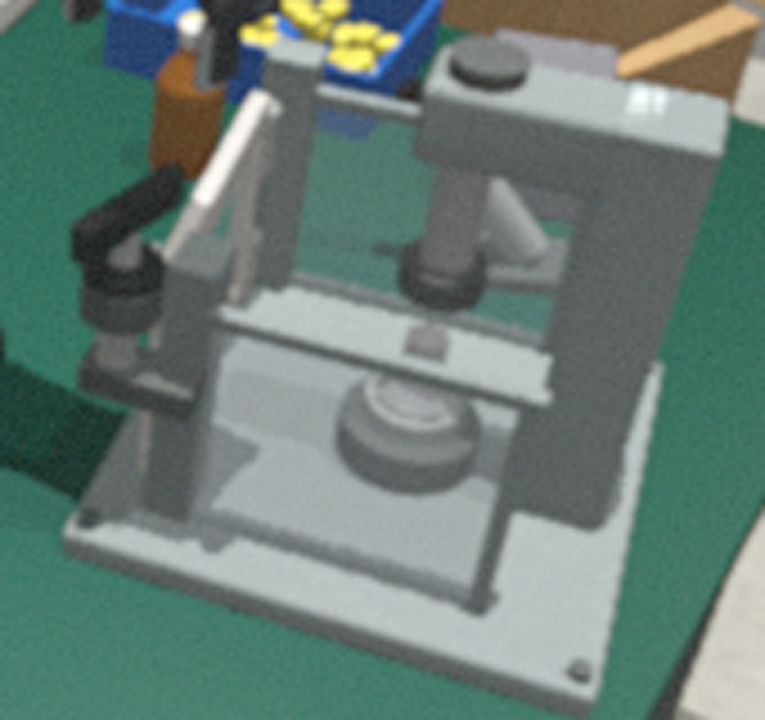

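```bash
python3 - <<'E'
from h import *
c,im,d=load('w15'); P=cloud(c,d)
cv2.imwrite('pics/w15t.png',cv2.resize(im[110:180,260:350,::-1],None,fx=8.5,fy=8.5,interpolation=cv2.INTER_CUBIC))
_,i0,_=load('top0'); ct,i1,dt=snap('top','t15'); 
for n,(u,v) in dict(reel=(328,225),driver=(265,228),bottle=(158,227)).items():
    a=i0[v-18:v+18,u-18:u+18].astype(int);b=i1[v-18:v+18,u-18:u+18].astype(int);print(n,abs(a-b).mean().round(2))
st()
E
```

```text
reel 105.85
driver 61.23
bottle 16.24
t 30.17 F [ 0.15  1.19 -0.04] M [ 0.041 -0.005 -0.017] p [0.6276 0.029  0.3493] yaw -13.1 w 0.0854 j6 1.85
```

View pics/w15t.png

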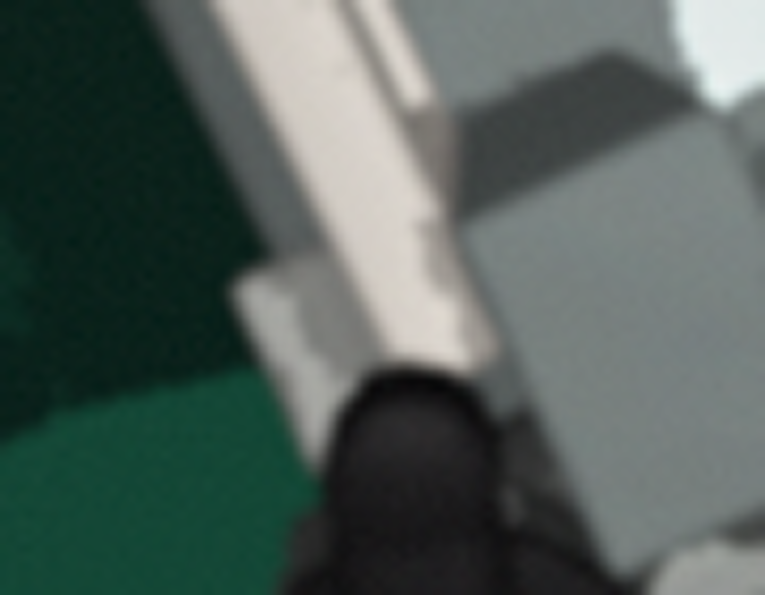

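```bash
python3 - <<'E'
from h import *
c,im,d=load('w15'); k=lambda x,y:(260+x/8.5-.5,110+y/8.5-.5)
Rp=R.from_euler('z',-12.61,degrees=True); o=np.array([.6121,.1628,0]);D=[]
for n,x,y,z in (('Lt',232,285,.166),('Lb',320,475,.166),('Rt',318,248,.166),('Rb',375,345,.166),('dt',215,0,.202),('db',385,350,.202)):
    p=Rp.apply(rayz(c,k(x,y),z)-o)*1000; D.append(p); print(n,p.round(1))
for a,b in ((0,1),(2,3),(4,5)): v=D[a]-D[b];print(np.degrees(np.arctan2(v[0],v[1])).round(1))
_,i0,_=load('scene0'); _,i1,_=load('s15')
for n,(u,v,s) in dict(reel=(291,232,12),driver=(323,200,10),bottle=(371,163,8)).items():
    t=i0[v-s:v+s,u-s:u+s]; w=i1[v-s-8:v+s+8,u-s-8:u+s+8]
    r=cv2.matchTemplate(w,t,cv2.TM_CCOEFF_NORMED); print(n,cv2.minMaxLoc(r)[1:4:2],'(8,8)=unmoved')
st()
E
```

```text
Lt [-19.9 -84.3 166. ]
Lb [ -20.8 -108.8  166. ]
Rt [ -9.  -84.9 166. ]
Rb [ -8.  -97.8 166. ]
dt [ -3.8 -56.3 202. ]
db [ -4.  -94.9 202. ]
2.0
-4.3
0.2
reel (0.4888341426849365, (1, 0)) (8,8)=unmoved
driver (0.9480281472206116, (8, 8)) (8,8)=unmoved
bottle (0.7485105395317078, (7, 7)) (8,8)=unmoved
t 30.17 F [ 0.15  1.19 -0.04] M [ 0.041 -0.005 -0.017] p [0.6276 0.029  0.3493] yaw -13.1 w 0.0854 j6 1.85
```

View pics/s15.png

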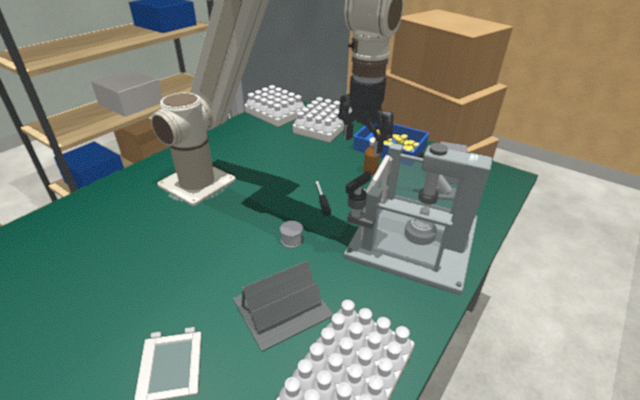

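The tongue corner is exactly where it was when bearing (−19.9, −84.3 mm in press axes), the door is shut, and the reel (291,233), driver and bottle are in place. The arm is clear at z 0.35. Handing in.

```bash
python3 -c "
from h import *
print(bot.job_done()); st()"
```

```text
the job is handed in; nothing more can be done
None
the job is handed in; nothing more can be done
```

I hung the larger door on both pins, latched it one click on, let go, and handed the job in at about 30 s. The hand-in gives no verdict.

**Door:** I lifted it out of the rack and lowered it at roughly 10–35 mm/s, with no side force until it touched the shoulders. After I let go it was at press yaw (12.6°), its top edge at 0.198–0.201 m against 0.202 m nominal.

**Latch:** The clutch broke over at 0.80 N·m, well above the 0.45 N·m in the text plus 0.12 N·m friction; I did not find out why. Because I was holding the handle, the snap threw the tongue back by about 10°. I turned the handle on until the tongue bore on the door again at 0.35 N·m, then released it.

**Last checks:**
- **Tongue:** its corner is where it was when bearing, within my reading of the picture.
- **Clutch and spindle:** the bar rests 1.84 rad from its start. I work that out as spindle about 1.42–1.45 rad and clutch about 0.47–0.50 rad, because neither joint can be read directly.
- **Loose items:** the screwdriver matched its starting place in the scene picture. The bottle matched less strongly, within one pixel. The image match for the reel failed because the door partly hid it in the first picture. By eye it is in the same place, and I never went near it.
- **Not checked:** the top view compare of these three was no use, probably because the arm covered them.

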